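# Tighten the strainer cap with the adjustable wrench

### The arm

A 6-joint arm with a two-finger parallel gripper is mounted at the origin on the work surface. World frame = base frame: x ahead of the robot, y to its left, z up, the work surface at z = 0. Lengths are in mm, angles in degrees, forces in N, time in s.
With the tool pointing down it reaches from about 350 to 775 mm from the base axis. Payload 5.5 kg.
Tool frame: the origin (TCP) lies at the very end of the fingers, on their centre line; the grasp point (between the pads) lies 19 mm behind it; z points along the fingers, x is the direction in which the jaws open and shut, and the axes are right-handed (so a half turn about z gives the same grasp; the last joint's range is limited). The gripper opens to 85 mm and grips with 20 to 120 N. Pads are 22 mm wide; open, the fingers measure 114 mm over their backs; the gripper's body (76 mm by 85 mm) begins 54 mm behind the grasp point. The pads swing forward as they close: fully open they stand 13 mm farther back than shut.
Start: joints at [68.606, 17.945, 2.641, 74.691, 0, 82.002], TCP at [133.236, 559.393, 231.323] pointing down, gripper open.
Joint ranges: [-158.12, 158.12], [-49.38, 96.58], [-58.88, 72.47], [-126.05, 133.96], [-84.25, 85.87], [-180, 180]. Speed limits (degrees/s): [147.25, 147.25, 180, 180, 180, 180].

### API

Orientations are given as [roll, pitch, yaw] about the fixed x, y, z axes, in that order (R = Rz(yaw) Ry(pitch) Rx(roll)).
In Python, from bench import env gives the robot as it stands.
- The arm moves only by the shell command python3 -m jog 'ROWS' [OPENING]. ROWS is a JSON object of lists of equal length, an entry for each row: "linear": the shift along the world's x, y, z in mm, a list of three; "angular": the turn, a rotation vector about the world's x, y, z in rad, a list of three. In form: {"linear": [[x, y, z], ...], "angular": [[rx, ry, rz], ...]}. A call has 1 to 5 rows; each row shifts and turns the commanded pose from where the row before left it; what a row does not reach is not made up. A row lasts 1/10 s, in which the tool goes at most 50 mm and 8.59 degrees, less where a joint would pass 70% of its speed; a pose out of reach is approached as far as the arm can. A call is refused whole if a number of a shift passes 50 or a number of a turn 0.15, either way. A call with a gripper value outside its range is refused whole. OPENING is the opening, from 0 (shut) to 1 (fully open), set as the call begins (- or left out, the last holds). The fingers move at their own pace and stop on an object; the grip force is fixed at half the most. Time passes only in rows, so rows that do not move let the fingers close. It gives the time, the measured TCP pose, the force and the opening at its end, in the units of the state.
- env.observe(): the state, without advancing time (a new reading comes with each control period).
- env.read_camera(name): name is "scene" or "top" or "wrist"; returns a dict with "frame" (400x640x3 uint8, blue, green, red), "camera_matrix" (3x3 intrinsics, pixels), "camera_from_world" (4x4, takes a point from world to camera coordinates); the wrist camera has in their place "mount" (4x4, takes a point from camera to tool coordinates, whose origin is the TCP and whose axes are the tool frame's). Camera axes: x right, y down, z forward; pixel columns grow to the right and rows downward; lengths in mm; the calibration is good to about 2 mm. A picture is of the moment at which its call begins: read the wrist's pose just before it. There is no depth.
- env.close_job(): hands the job in, once; it reports no verdict.
The state is a dict: "clock": time; "joint_pos": joint angles; "joint_velocities": joint speeds; "effort": joint torques, N m; "ee_pos": TCP position; "eef_rot": TCP orientation; "contact_force": force on the tool from outside, world axes, zero at the start; "torque": the same for the moment, N m; "opening": finger opening in mm.
Only numpy, scipy, OpenCV 4.12 (cv2) and the standard library are available. Lean on these libraries where they do the work, as an engineer would, in place of code of your own. Each camera call takes 0.05 s, during which the arm holds its last target.

### The job

The hexagonal brass cap on the leaning branch of the combi oven's water strainer is loose. Roll the worm of the adjustable wrench, which lies on the rubber mat, until its jaws just fit the cap, set the wrench on the cap and turn it clockwise until it is tight against its stop. Then lay the wrench flat on the mat again and let go; do not touch the cap with the gripper, and leave the jar, cup and tin where they stand.

Things in the scene. Friction and masses are not known exactly. Their poses are not given: they have to be found in the camera images.
- wrench_grip (a point): Stubby steel adjustable wrench, 206 mm long, 17 mm thick, about 0.4 kg, lying flat. This point: middle of the handle, half-way up (8.5 mm over the underside); x along the handle to the jaws, z out of the upper face. The handle is a flat bar 24 mm wide (y), x = -65 to +41 mm, with a round end (radius 15.5) to x = -76 mm. Centre of mass about 18 mm from this point towards the jaws
- jaw_center (a point): Centre of the wrench's mouth with jaws 38 mm apart: 110 mm from the middle of the handle along x, y = 0, half-way through; wrench axes. Fixed jaw on the +y side, inner face at y = +19 mm; moving jaw on the -y side, inner face at y = +19 mm minus the gap, 14 mm thick. Jaws reach 20 mm past this point, throat wall 24 mm behind it. Head up to 82 mm wide, 17 mm thick, only the worm is higher
- worm_top (a point): Top of the wrench's worm, a knurled roller (radius 10, length 14 mm) with its axis along the wrench's y, 63 mm from mid-handle, 8 mm to the -y side, 3.8 mm proud of the face. Rubbed along x by a fingertip pressing 4 to 10 N, it rolls (3 N at the rim) and stays where left: towards the jaws (+x) closes, towards the handle opens, 0.2 mm of gap per mm rubbed. Wrench axes
- jaw (a joint): Opening of the moving jaw, m: the gap between the jaw faces is 30 mm plus this value; 0 to 0.022. It starts clearly too wide. It just fits the 36 mm hexagon with a gap of 36.3 to 40.5 mm (0.0063 to 0.0105), best about 38 to 39 mm (0.008 to 0.009); above 41 mm the jaws slip round the corners
- cap_hex (a point): Hexagonal brass cap, 36 mm across flats, 26 mm high, top 9 mm bevelled inwards by 3.5 mm, on a round collar (radius 24.5 mm) on which the wrench can rest. This point: on its axis, 9 mm above the collar, 131 mm above the bench; z out along the axis, which leans 30 degrees from vertical to the strainer's -x. x points at a corner, flats face y and every 60 degrees from it; turns with the cap
- cap (a joint): Angle by which the cap is still loose, rad: 0 is tight against its stop, grows counterclockwise seen from above. Turning it takes about 0.12 N m; pulled on hard against the stop (over about 0.2 N m) the wrench's jaws spread and slip
- strainer: Fixed brass and copper water strainer on a foot plate (x -70 to +100, y -10 to +100 mm). Origin on the bench under the middle of its pipe, which runs along x from -45 to +75 mm, 62 mm up (42 mm thick in the middle), bent down to the bench at both ends. z up. The branch with the cap rises from the pipe's middle and leans 30 degrees to -x, at yaw 0 towards the robot
- riser (a point): Fixed upright copper riser pipe beside the cap, an obstacle: this point is on its axis on the bench, 30 mm in x and 85 mm in y from the strainer's origin (strainer axes). Radius 12 mm (18 mm at the foot and at the valve 120 to 150 mm up), 254 mm high; on its -x side, 205 mm up, a pressure gauge 52 mm across that reaches 24 mm from this axis
- mat: Black rubber mat on the bench, 300 mm (x) by 250 mm (y), 3 mm thick, fixed; origin at the centre of its underside
- spice_jar_mid (a point): Glass jar with a dark lid, bystander: 58 mm across, 85 mm high; centre, half-way up
- steel_cup_mid (a point): Steel cup, bystander: 72 mm across, 75 mm high; centre, half-way up
- tin_mid (a point): Tin can with a paper label, bystander: 70 mm across, 80 mm high; centre, half-way up
Things that resemble listed ones, but are neither listed nor needed, are in the scene too. What is shaped like the part that bears spice_jar_mid but purple is not meant. There is more than one size of the part that bears wrench_grip; the job needs the smaller.

How it is judged (in metres and radians):
On the way, in this order (a step that is already met when the one before it is completed fails the run):
1. the worm has been rolled until the jaws just fit the cap (gap 36.3 to 40.5 mm) (value of joint jaw between 0.0063 and 0.0105 m), for 0.2 s.
2. the wrench, so set, is on the cap (jaw centre within 9 mm of the cap's), while the cap is still loose (all of step 1 and distance between jaw_center and cap_hex below 0.009 m and angle between the z axis of jaw_center and the z axis of cap_hex, either way round below 0.15 rad and value of joint cap above 0.3 rad), for 0.1 s.
3. the cap has been turned tight by the wrench on it (value of joint cap below 0.05 rad and distance between jaw_center and cap_hex below 0.012 m), for 0.1 s.
At the end, for the whole second after the job is handed in: The cap is tight (within 0.06 rad of its stop), the wrench lies flat, face up and at rest on the mat with the middle of its handle over the mat, and the jar, cup and tin stand upright within 30 mm of where they were (value of joint cap below 0.06 rad and angle between wrench_grip's own z axis and vertical below 0.08 rad and height (world z) of wrench_grip below 0.016 m and x of wrench_grip in the frame of mat between -0.15 and 0.15 m and y of wrench_grip in the frame of mat between -0.125 and 0.125 m and linear speed of wrench below 0.02 m/s and distance of each of spice_jar_mid, steel_cup_mid, tin_mid from where it was at the start of the episode below 0.03 m and angle between each of spice_jar_mid, steel_cup_mid, tin_mid's own z axis and vertical below 0.1 rad); the robot touches nothing.
It fails at once if the gripper touches the cap (contact force between the fingers and cap above 2 N).
It fails at once if the spice jar is knocked over or pushed away (distance of spice_jar_mid from where it was at the start of the episode above 0.03 m or angle between spice_jar_mid's own z axis and vertical above 0.3 rad).
It fails at once if the steel cup is knocked over or pushed away (distance of steel_cup_mid from where it was at the start of the episode above 0.03 m or angle between steel_cup_mid's own z axis and vertical above 0.3 rad).
It fails at once if the tin is knocked over or pushed away (distance of tin_mid from where it was at the start of the episode above 0.03 m or angle between tin_mid's own z axis and vertical above 0.3 rad).
It also fails if it takes over 72 s, if anything falls off the work surface, if the arm or the gripper's body presses on something with over 40 N, if the wrist force passes 120 N, or if a joint passes its speed limit or range.

## Working session

There is one attempt and no reset: what is moved stays moved. The work goes in short steps, Python scripts to look and compute and a shell command to move; the robot and the scene stay as the last step left them, time stands still between calls to the robot, and variables do not carry over. Pictures are saved under pics/ and viewed, and the job is handed in when it is done.

```bash
mkdir -p pics; ls
cat > h.py <<'E'
import numpy as np, cv2, json
from scipy.spatial.transform import Rotation as R
from bench import env
def snap(name,fn,crop=None,scale=1):
    d=env.read_camera(name); f=d["frame"]; np.savez('pics/'+fn+'.npz',**{k:np.array(v) for k,v in d.items()})
    if crop: x0,y0,x1,y1=crop; f=f[y0:y1,x0:x1]
    if scale!=1: f=cv2.resize(f,None,fx=scale,fy=scale,interpolation=cv2.INTER_CUBIC)
    cv2.imwrite('pics/'+fn+'.png',f); return d
E
python3 - <<'E'
from h import *
print(env.observe())
for n in("scene","top","wrist"):
    d=snap(n,n+"0"); print(n,[(k,np.round(v,3).tolist()) for k,v in d.items() if k!="frame"])
E
```

```text
pics
{'clock': 0.0, 'joint_pos': array([ 6.86052330e+01,  1.79920662e+01,  2.57773469e+00,  7.46927325e+01,
       -1.69641445e-04,  8.20012278e+01]), 'joint_velocities': array([ 0.01927429,  0.07841966, -0.00473356,  0.07784376, -0.059173  ,
        0.01370212]), 'effort': array([ 9.89847103e-04, -4.80623066e+01,  2.98532313e+01,  1.91498600e-02,
       -1.84236646e-04,  3.10327630e-07]), 'ee_pos': array([133.03711748, 558.86276911, 230.40178664]), 'eef_rot': array([-1.79985270e+02,  1.06046001e-01,  7.66040189e+01]), 'contact_force': array([-0.34827196, -0.95079774, -0.21617301]), 'torque': array([-0.03857298, -0.01552747, -0.02454115]), 'opening': 85.2355794687849}
scene [('camera_matrix', [[513.459, 0.0, 321.464], [0.0, 513.459, 204.952], [0.0, 0.0, 1.0]]), ('camera_from_world', [[-0.753, 0.658, 0.001, 382.149], [0.528, 0.605, -0.596, -191.362], [-0.393, -0.449, -0.803, 1608.223], [0.0, 0.0, 0.0, 1.0]])]
top [('camera_matrix', [[450.457, 0.0, 315.572], [0.0, 450.457, 207.477], [0.0, 0.0, 1.0]]), ('camera_from_world', [[0.016, -1.0, -0.004, -36.052], [-0.996, -0.016, -0.083, 487.046], [0.083, 0.006, -0.997, 1187.486], [0.0, 0.0, 0.0, 1.0]])]
wrist [('camera_matrix', [[276.588, 0.0, 321.807], [0.0, 276.588, 201.425], [0.0, 0.0, 1.0]]), ('mount', [[1.0, -0.0, -0.0, 0.758], [0.001, 0.964, 0.267, -68.44], [0.0, -0.267, 0.964, -143.212], [0.0, 0.0, 0.0, 1.0]])]
```

View pics/scene0.png

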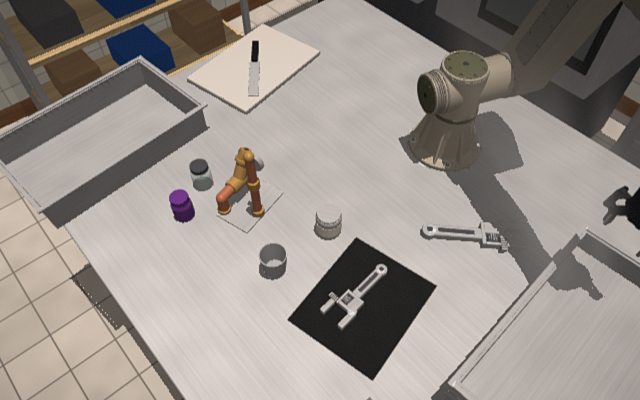

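View pics/top0.png

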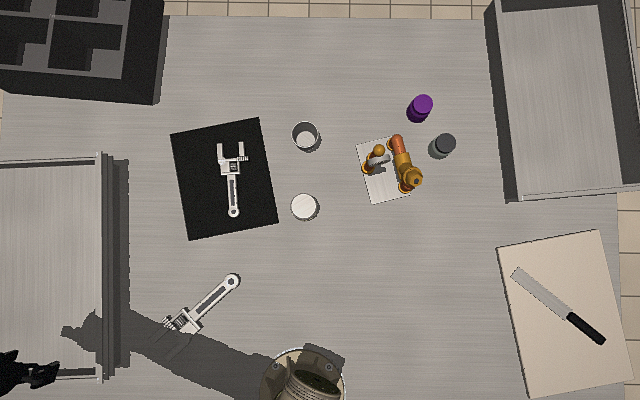

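View pics/wrist0.png

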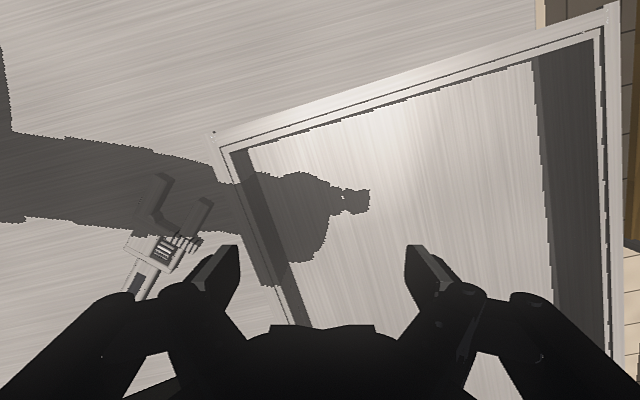

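Run:
```python
from h import *
f=cv2.imread('pics/top0.png'); g=cv2.imread('pics/scene0.png')
c=lambda f,x0,y0,x1,y1,s,n: cv2.imwrite('pics/'+n,cv2.resize(f[y0:y1,x0:x1],None,fx=s,fy=s,interpolation=cv2.INTER_CUBIC))
c(f,340,85,465,210,6,'a.png' ) if 0 else c(f,345,85,465,210,4.8,'a.png')
c(f,165,110,285,245,4.4,'b.png')
c(g,160,135,340,285,4,'c.png')
c(g,280,230,440,380,4,'d.png')
```

```text
(no output)
```

View pics/a.png

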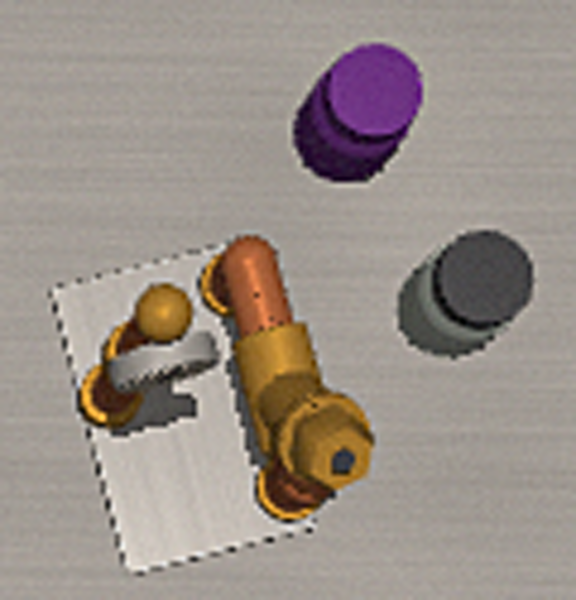

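View pics/b.png

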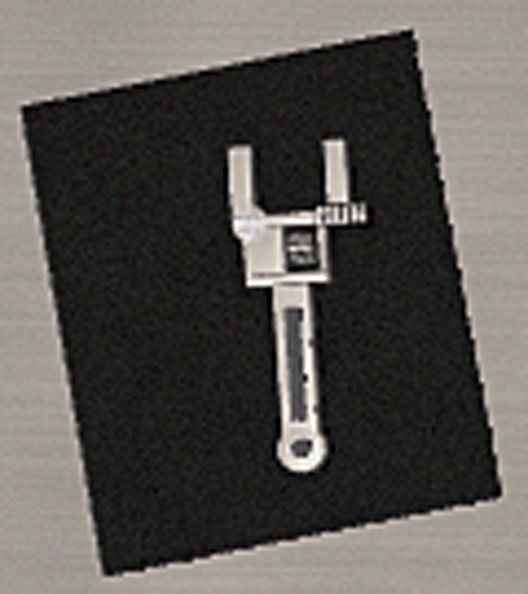

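View pics/c.png

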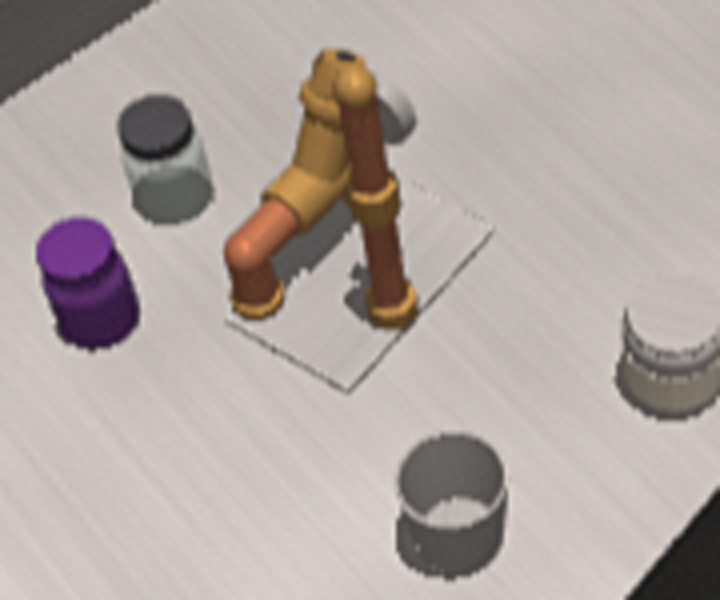

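View pics/d.png

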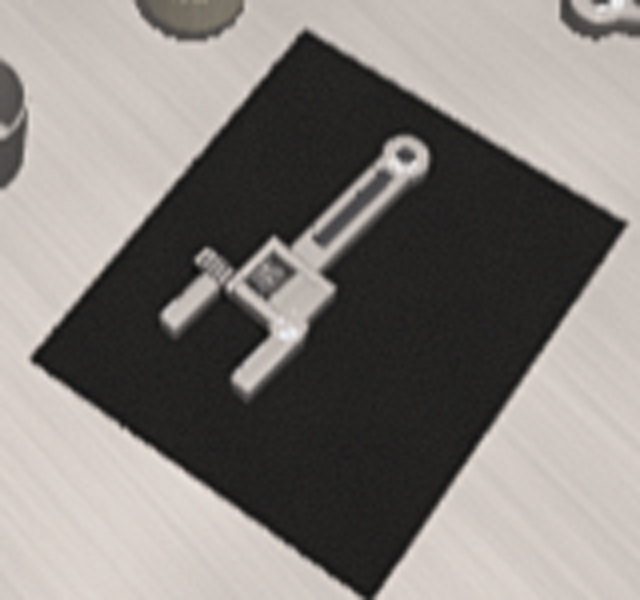

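```bash
cat >> h.py <<'E'
def ray(d,px,tool=None):
    K=d["camera_matrix"]; p=np.linalg.inv(K)@np.array([px[0],px[1],1.])
    if tool is None:
        T=np.linalg.inv(d["camera_from_world"])
    else: T=tool@d["mount"]
    return T[:3,3],T[:3,:3]@p
def atz(d,px,z,tool=None):
    o,v=ray(d,px,tool); return (o+v*(z-o[2])/v[2])
def proj(d,P,tool=None):
    T=d["camera_from_world"] if tool is None else np.linalg.inv(tool@d["mount"])
    q=np.atleast_2d(P)@T[:3,:3].T+T[:3,3]; q=q@d["camera_matrix"].T; return q[:,:2]/q[:,2:]
def tool(o=None):
    o=o or env.observe(); T=np.eye(4); T[:3,:3]=R.from_euler('xyz',o["eef_rot"],degrees=True).as_matrix(); T[:3,3]=o["ee_pos"]; return T
def fit(P,Q):
    P=np.array(P,float);Q=np.array(Q,float);p=P.mean(0);q=Q.mean(0)
    a=(P-p)[:,0]+1j*(P-p)[:,1]; b=(Q-q)[:,0]+1j*(Q-q)[:,1]
    th=np.angle(np.sum(b*np.conj(a))); c,s=np.cos(th),np.sin(th); M=np.array([[c,-s],[s,c]]); t=q-M@p
    return np.degrees(th),t,np.abs(P@M.T+t-Q)
E
python3 - <<'E'
from h import *
d=dict(np.load('pics/top0.npz'));e=dict(np.load('pics/scene0.npz'))
b=lambda u,v:(165+u/4.4-.5,110+v/4.4-.5); a=lambda u,v:(345+u/4.8-.5,85+v/4.8-.5)
c=lambda u,v:(160+u/4-.5,135+v/4-.5); dd=lambda u,v:(280+u/4-.5,230+v/4-.5)
m=[atz(d,b(*p),3)[:2] for p in[(22,105),(412,30),(500,495),(103,575)]]
m2=[atz(e,dd(*p),3)[:2] for p in[(370,600),(32,358),(305,30),(626,222)]]
L=[(150,125),(150,-125),(-150,-125),(-150,125)]
print("mat",fit(L,m),fit(L,m2))
w=[atz(d,b(*p),20)[:2] for p in[(302,450),(301,248)]]; w2=[atz(e,dd(*p),20)[:2] for p in[(406,155),(268,275)]]
print("wr",fit([(-60.5,0),(63,-8)],w),fit([(-60.5,0),(63,-8)],w2))
J=[atz(d,b(*p),20)[:2] for p in[(252,147),(325,141)]];J2=[atz(e,dd(*p),20)[:2] for p in[(235,378),(188,325)]]
print("gap",np.linalg.norm(J[0]-J[1]),J,J2)
s=[atz(d,a(*p),0)[:2] for p in[(52,290),(133,573),(312,527)]]
s2=[atz(e,c(*p),0)[:2] for p in[(348,390),(493,232),(228,322)]]
print("str",fit([(100,100),(-70,100),(-70,-10)],s),fit([(100,100),(-70,100),(100,-10)],s2))
E
```

```text
mat (np.float64(12.093907914747167), array([567.45630125, 225.56789133]), array([[0.13291837, 0.7023974 ],
       [0.78929955, 0.23829983],
       [0.85998189, 0.9242983 ],
       [0.06223604, 0.46020073]])) (np.float64(12.391246617526088), array([565.78428978, 225.15553317]), array([[0.46749546, 1.93227636],
       [1.88176598, 1.29059191],
       [1.30137372, 2.03680495],
       [1.04788771, 1.39512049]]))
wr (np.float64(5.797941174992701), array([533.03868536, 198.78295395]), array([[0.36918052, 0.01348337],
       [0.36918052, 0.01348337]])) (np.float64(5.433588196892599), array([533.19300874, 198.29784015]), array([[0.33418523, 0.01007775],
       [0.33418523, 0.01007775]]))
gap 45.19424371062636 [array([659.44044424, 229.46102864]), array([663.89566129, 184.48691713])] [array([657.88873743, 232.95791347]), array([656.36623953, 188.78092747])]
str (np.float64(15.517749489076444), array([ 594.80931239, -257.7493417 ]), array([[0.39145825, 0.1498612 ],
       [0.96092436, 2.13025119],
       [0.56946611, 2.28011239]])) (np.float64(15.306273238153079), array([ 591.856742  , -258.30468589]), array([[1.19578611, 2.27022156],
       [1.84691049, 0.41304852],
       [0.65112438, 1.85717305]]))
```

```bash
z='[0,0,0.028]'; python3 -m jog '{"linear":[[38,-30,-4],[38,-30,-4],[38,-30,-4],[38,-30,-4],[38,-30,-4]],"angular":[[0,0,0.028],[0,0,0.028],[0,0,0.028],[0,0,0.028],[0,0,0.028]]}' 0
```

```text
clock: 0.65
ee_pos: [324.3, 408.0, 211.0]
eef_rot: [-180.0, 0.0, 84.7]
contact_force: [0.6, 1.4, -0.4]
opening: 12.3
```

```bash
python3 -m jog '{"linear":[[38,-30,-4],[38,-30,-4],[38,-30,-4],[38,-30,-4],[38,-30,-4]],"angular":[[0,0,0.028],[0,0,0.028],[0,0,0.028],[0,0,0.028],[0,0,0.028]]}'
```

```text
clock: 1.15
ee_pos: [514.4, 257.8, 190.9]
eef_rot: [-180.0, -0.0, 92.7]
contact_force: [-0.2, 0.5, 0.3]
opening: -0.2
```

```bash
python3 -m jog '{"linear":[[38,-30,-4],[30,-24,0],[0,0,0],[0,0,0]],"angular":[[0,0,0.028],[0,0,0.028],[0,0,0],[0,0,0]]}'
```

```text
clock: 1.55
ee_pos: [581.4, 204.5, 186.5]
eef_rot: [-179.9, -0.0, 95.7]
contact_force: [-0.9, 0.7, 0.4]
opening: -0.1
```

Run:
```python
from h import *
o=env.observe(); np.save('pics/w1t.npy',tool(o)); d=snap("wrist","w1")
c=d["frame"][20:300,190:490]; cv2.imwrite('pics/w1c.png',cv2.resize(c,None,fx=2.6,fy=2.1) if 0 else cv2.resize(c,None,fx=2.1,fy=2.1,interpolation=cv2.INTER_CUBIC))
```

```text
(no output)
```

View pics/w1.png

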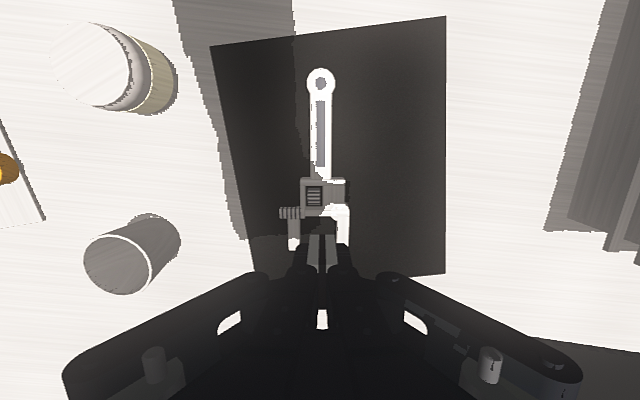

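View pics/w1c.png

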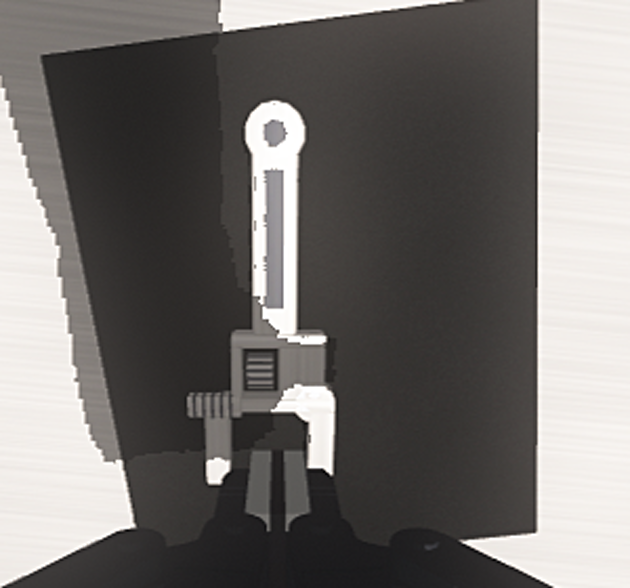

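Run:
```python
from h import *
print(env.observe()["joint_pos"].round(1))
d=dict(np.load('pics/w1.npz')); T=np.load('pics/w1t.npy')
b=lambda u,v:(190+u/2.1-.25,20+v/2.1-.25)
P=lambda u,v,z:atz(d,b(u,v),z,T)[:2].round(1)
print("hole",P(275,132,20),"worm",P(261,369,23),"h edges",P(252,250,20),P(297,250,20),"neck",P(253,333,20),P(298,333,20))
print("jaws",P(232,440,20),P(307,440,20),"tipM",P(218,485,20), 'tipF',P(322,476,20))
print(fit([(-60.5,0),(63,-8)],[P(275,132,20),P(261,369,23)]))
print("mat",[P(u,v,3) for u,v in[(42,55),(537,0),(536,532)]])
```

```text
[12.  23.4  4.3 71.   0.   6.2]
hole [471.1 193.3] worm [591.4 197.5] h edges [529. 187.] [526.7 210.3] neck [572.6 191.4] [570.2 215.6]
jaws [635.3 184.9] [631.  227.4] tipM [663.9 179. ] tipF [652.3 238.5]
(np.float64(5.705828554161003), array([529.60850928, 199.25590563]), array([[1.69174113, 0.05906328],
       [1.69174113, 0.05906328]]))
mat [array([444.6,  72.3]), array([395.7, 315.9]), array([684.5, 379. ])]
```

```bash
python3 -m jog '{"linear":[[45,4,0],[40,4,0],[0,0,0],[0,0,0]],"angular":[[0,0,0],[0,0,0],[0,0,0],[0,0,0]]}'
python3 - <<'E'
from h import *
o=env.observe(); np.save('pics/w2t.npy',tool(o)); d=snap("wrist","w2")
c=d["frame"][60:230,240:400]; cv2.imwrite('pics/w2c.png',cv2.resize(c,None,fx=3.5,fy=3.5,interpolation=cv2.INTER_CUBIC))
E
```

```text
clock: 2.0
ee_pos: [665.3, 214.7, 186.2]
eef_rot: [-179.9, -0.0, 95.9]
contact_force: [-0.5, -0.7, 0.7]
opening: -0.0
```

View pics/w2c.png

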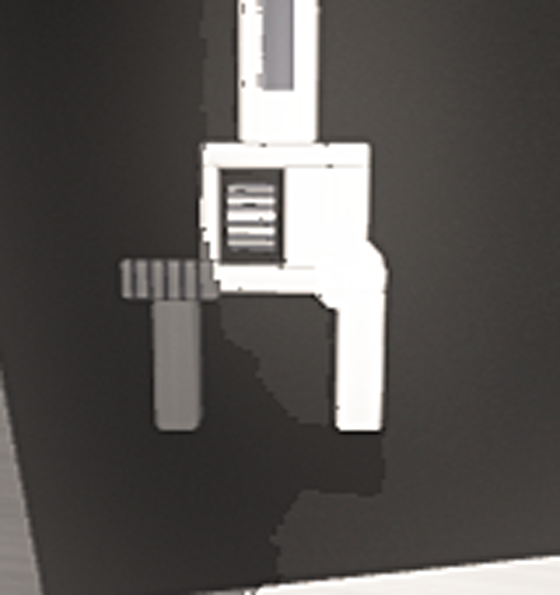

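Run:
```python
from h import *
d=dict(np.load('pics/w2.npz')); T=np.load('pics/w2t.npy')
b=lambda u,v:(240+u/3.5-.36,60+v/3.5-.36)
P=lambda u,v,z=20:atz(d,b(u,v),z,T)[:2]
n=["hL","hR","worm","mL","mR","fL","fR","tipM","tipF","neck"]
pts=[P(240,120),P(318,120),P(252,215,22),P(154,380),P(201.5,380),P(337,380),P(383,380),P(178,431),P(360,431),P(279,143)]
th=np.radians(5.7);M=np.array([[np.cos(th),np.sin(th)],[-np.sin(th),np.cos(th)]])
for a,p in zip(n,pts): print(a,p.round(1),(M@(p-np.array([532,198.9]))).round(1))
```

```text
hL [567.3 191.2] [ 34.4 -11.2]
hR [564.9 214.4] [34.3 12.2]
worm [594.2 197.4] [61.7 -7.7]
mL [648.1 170.7] [112.7 -39.5]
mR [646.5 185.9] [112.6 -24.3]
fL [642.  229.2] [112.5  19.2]
fR [640.5 243.9] [112.4  34. ]
tipM [663.9 179.6] [129.3 -32.3]
tipF [657.8 238.6] [129.1  27. ]
neck [572.6 203.4] [40.8  0.5]
```

```bash
python3 -m jog '{"linear":[[-20,-5,-38],[-20,-5,-38],[-20,-5,-38],[-18,-3,-34],[0,0,0]],"angular":[[0,0,0],[0,0,0],[0,0,0],[0,0,0],[0,0,0]]}' && python3 -m jog '{"linear":[[0,0,-1],[0,0,-1],[0,0,-1],[0,0,0],[0,0,0]],"angular":[[0,0,0],[0,0,0],[0,0,0],[0,0,0],[0,0,0]]}'
python3 - <<'E'
from h import *
print(env.observe())
E
```

```text
clock: 2.55
ee_pos: [578.7, 194.7, 34.9]
eef_rot: [-179.2, 0.1, 95.9]
contact_force: [-1.3, -0.1, -1.0]
opening: -0.3
clock: 3.05
ee_pos: [589.4, 195.6, 37.2]
eef_rot: [179.9, -0.0, 95.8]
contact_force: [0.0, 0.2, -0.1]
opening: 0.2
{'clock': 3.05, 'joint_pos': array([ 1.09514519e+01,  2.96658345e+01, -7.93552010e+00,  5.22911050e+01,
        6.60192807e-03,  5.10284762e+00]), 'joint_velocities': array([-0.0342949 ,  0.25794064, -0.73316059, -0.19274645,  0.01853747,
        0.03306995]), 'effort': array([ 3.14652524e-02, -5.55371046e+01,  2.63283813e+01, -3.39325389e-02,
        1.45458511e-03,  1.47228020e-04]), 'ee_pos': array([589.39583536, 195.56792776,  37.22771158]), 'eef_rot': array([ 1.79893473e+02, -1.61407904e-02,  9.58486255e+01]), 'contact_force': array([ 0.03683195,  0.18403366, -0.1375227 ]), 'torque': array([0.04193737, 0.01219529, 0.00853276]), 'opening': 0.17753761896512502}
```

```bash
python3 -m jog '{"linear":[[-2,1,-5],[0,0,-5],[0,0,-1.5],[0,0,0],[0,0,0]],"angular":[[0,0,0],[0,0,0],[0,0,0],[0,0,0],[0,0,0]]}' && python3 -m jog '{"linear":[[0,0,-1],[0,0,0],[0,0,0]],"angular":[[0,0,0],[0,0,0],[0,0,0]]}'; python3 -m jog '{"linear":[[0,0,-1],[0,0,0]],"angular":[[0,0,0],[0,0,0]]}'
```

```text
clock: 3.55
ee_pos: [586.1, 196.4, 24.6]
eef_rot: [-180.0, -0.0, 95.9]
contact_force: [-0.1, 0.2, -0.1]
opening: -0.2
clock: 3.85
ee_pos: [586.3, 196.4, 23.9]
eef_rot: [180.0, -0.0, 95.9]
contact_force: [-0.3, -0.7, 0.1]
opening: 0.2
clock: 4.05
ee_pos: [586.6, 196.4, 23.6]
eef_rot: [179.9, -0.0, 95.9]
contact_force: [-1.4, -1.1, 4.0]
opening: 0.3
```

```bash
python3 -m jog '{"linear":[[0,0,-0.4],[2,0.2,0],[2,0.2,0],[2,0.2,0],[0,0,0]],"angular":[[0,0,0],[0,0,0],[0,0,0],[0,0,0],[0,0,0]]}'
```

```text
clock: 4.55
ee_pos: [592.5, 197.0, 23.6]
eef_rot: [179.9, -0.0, 95.9]
contact_force: [-2.6, -1.4, 8.4]
opening: -0.0
```

```bash
python3 -m jog '{"linear":[[2,0.2,0.1],[2,0.2,0],[2,0.2,0],[0,0,0]],"angular":[[0,0,0],[0,0,0],[0,0,0],[0,0,0]]}';python3 -m jog '{"linear":[[2,0.2,0],[2,0.2,0],[2,0.2,0],[0,0,0]],"angular":[[0,0,0],[0,0,0],[0,0,0],[0,0,0]]}'
```

```text
clock: 4.95
ee_pos: [598.4, 197.6, 23.6]
eef_rot: [180.0, -0.0, 95.9]
contact_force: [-3.3, -0.8, 8.4]
opening: 0.1
clock: 5.35
ee_pos: [604.5, 198.2, 23.5]
eef_rot: [180.0, -0.0, 95.9]
contact_force: [-1.6, -0.9, 6.7]
opening: 0.0
```

```bash
python3 -m jog '{"linear":[[0,0,6],[-7,-0.7,0],[-7,-0.7,0],[0,0,-4.5],[0,0,0]],"angular":[[0,0,0],[0,0,0],[0,0,0],[0,0,0],[0,0,0]]}';python3 -m jog '{"linear":[[0,0,-1.3],[0,0,0],[0,0,0]],"angular":[[0,0,0],[0,0,0],[0,0,0]]}'
```

```text
clock: 5.85
ee_pos: [589.9, 196.8, 23.9]
eef_rot: [180.0, -0.0, 95.9]
contact_force: [0.2, -0.3, 0.4]
opening: 0.2
clock: 6.15
ee_pos: [590.9, 196.9, 23.7]
eef_rot: [179.9, -0.0, 95.9]
contact_force: [-1.0, -0.3, 7.4]
opening: 0.0
```

```bash
python3 -m jog '{"linear":[[2,0.2,0],[2,0.2,0],[2,0.2,0],[2,0.2,0],[0,0,0]],"angular":[[0,0,0],[0,0,0],[0,0,0],[0,0,0],[0,0,0]]}';python3 -m jog '{"linear":[[0,0,8],[22,4,50],[22,4,50],[22,6,50],[0,0,0]],"angular":[[0,0,0],[0,0,0],[0,0,0],[0,0,0],[0,0,0]]}';python3 -m jog '{"linear":[[0,0,0],[0,0,0]],"angular":[[0,0,0],[0,0,0]]}'
python3 - <<'E'
from h import *
o=env.observe(); np.save('pics/w3t.npy',tool(o)); d=snap("wrist","w3")
c=d["frame"][60:230,240:400]; cv2.imwrite('pics/w3c.png',cv2.resize(c,None,fx=3.5,fy=3.5,interpolation=cv2.INTER_CUBIC))
E
```

```text
clock: 6.65
ee_pos: [598.5, 197.7, 23.6]
eef_rot: [180.0, -0.0, 95.9]
contact_force: [-2.4, 0.4, 8.5]
opening: -0.3
clock: 7.15
ee_pos: [665.0, 211.5, 176.0]
eef_rot: [179.1, -0.1, 95.8]
contact_force: [0.9, -0.1, 0.7]
opening: -0.0
clock: 7.35
ee_pos: [657.1, 210.1, 165.7]
eef_rot: [-179.8, 0.0, 95.9]
contact_force: [-0.4, -0.6, 0.4]
opening: -0.2
```

View pics/w3c.png

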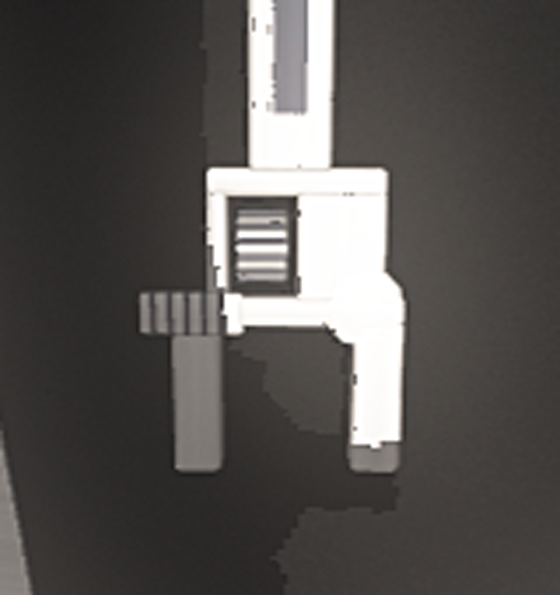

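Run:
```python
from h import *
for k in (2,3):
    d=dict(np.load(f'pics/w{k}.npz')); T=np.load(f'pics/w{k}t.npy')
    g=d["frame"].astype(int).sum(2)/3
    for v in ([164,168,172] if k==2 else [170,175,180]):
        r=g[v,270:362]; print(k,v,r.astype(int).tolist())
d=dict(np.load('pics/w3.npz')); T=np.load('pics/w3t.npy')
b=lambda u,v:(240+u/3.5-.36,60+v/3.5-.36)
P=lambda u,v,z=20:atz(d,b(u,v),z,T)[:2]
n=["hL","hR","worm","mL","mR","fL","fR","tipM","tipF","neck"]
pts=[P(249,140),P(331,140),P(264,245,22),P(174,400),P(221.5,400),P(353,400),P(402,400),P(198,471),P(375,471),P(290,168)]
th=np.radians(5.7);M=np.array([[np.cos(th),np.sin(th)],[-np.sin(th),np.cos(th)]])
for a,p in zip(n,pts): print(a,p.round(1),(M@(p-np.array([532,198.9]))).round(1))
```

```text
2 164 [44, 44, 44, 42, 42, 43, 43, 43, 42, 43, 43, 42, 40, 41, 103, 122, 123, 123, 123, 125, 126, 124, 124, 123, 124, 117, 104, 67, 45, 45, 47, 48, 49, 47, 49, 49, 49, 49, 50, 50, 51, 50, 50, 50, 61, 66, 65, 65, 65, 65, 66, 64, 67, 64, 66, 66, 65, 66, 67, 67, 68, 68, 67, 68, 52, 59, 189, 255, 255, 253, 253, 252, 252, 252, 252, 253, 254, 255, 255, 156, 48, 64, 67, 67, 67, 68, 68, 68, 67, 67, 67, 66]
2 168 [45, 43, 43, 42, 42, 43, 42, 43, 43, 42, 43, 42, 41, 31, 104, 123, 122, 122, 123, 125, 124, 123, 122, 123, 122, 119, 105, 65, 44, 43, 46, 47, 46, 46, 47, 48, 47, 48, 49, 48, 49, 50, 49, 48, 48, 60, 64, 63, 63, 64, 64, 63, 64, 66, 67, 64, 66, 64, 65, 65, 67, 67, 68, 56, 45, 58, 196, 255, 255, 253, 252, 252, 251, 251, 252, 253, 254, 255, 254, 142, 50, 64, 67, 67, 66, 66, 68, 66, 66, 64, 66, 65]
2 172 [42, 43, 43, 43, 42, 43, 44, 42, 43, 42, 42, 41, 40, 31, 103, 123, 121, 122, 122, 123, 124, 121, 122, 122, 121, 120, 104, 65, 42, 43, 44, 44, 45, 46, 45, 47, 47, 47, 47, 47, 47, 47, 49, 48, 49, 49, 47, 47, 57, 62, 63, 64, 64, 64, 63, 65, 64, 66, 66, 65, 65, 64, 66, 55, 41, 71, 208, 255, 25
[... 926 characters left out ...]
 43, 42, 42, 43, 41, 43, 42, 42, 41, 42, 42, 43, 43, 42, 43, 44, 39, 54, 107, 123, 122, 122, 123, 125, 124, 123, 124, 122, 122, 123, 108, 78, 51, 47, 50, 50, 51, 51, 51, 52, 52, 54, 54, 55, 53, 55, 56, 56, 55, 55, 56, 65, 71, 69, 69, 68, 68, 69, 70, 70, 71, 70, 72, 72, 73, 63, 54, 69, 159, 241, 255, 253, 251, 251, 250, 249, 249, 250, 251, 253, 255, 255, 153, 55, 70, 72, 73, 72, 72, 71]
hL [566.  190.8] [ 33.1 -11.4]
hR [563.7 213.8] [33.  11.6]
worm [594.  197.8] [61.6 -7.3]
mL [641.8 175. ] [106.9 -34.7]
mR [640.4 189.3] [106.9 -20.3]
fL [636.4 228.7] [106.8  19.3]
fR [634.9 243.4] [106.8  34.1]
tipM [663.1 183.9] [128.9 -27.9]
tipF [657.5 238.1] [128.8  26.5]
neck [572.3 203. ] [40.5  0.1]
```

```bash
python3 -m jog '{"linear":[[-22,-4,-46],[-22,-4,-46],[-22,-5,-42],[0,0,0],[0,0,0]],"angular":[[0,0,0],[0,0,0],[0,0,0],[0,0,0],[0,0,0]]}';python3 -m jog '{"linear":[[0,0,0],[0,0,0]],"angular":[[0,0,0],[0,0,0]]}'
```

```text
clock: 7.9
ee_pos: [589.9, 196.9, 33.0]
eef_rot: [-179.6, 0.0, 95.9]
contact_force: [0.8, -0.9, 0.7]
opening: -0.1
clock: 8.1
ee_pos: [596.5, 198.1, 37.8]
eef_rot: [179.7, -0.0, 95.8]
contact_force: [-0.4, -0.3, 0.2]
opening: 0.1
```

```bash
python3 -m jog '{"linear":[[-3,-0.5,-6],[-3,-0.5,-6],[0,0,0],[0,0,0]],"angular":[[0,0,0],[0,0,0],[0,0,0],[0,0,0]]}'
```

```text
clock: 8.5
ee_pos: [587.6, 196.6, 23.8]
eef_rot: [180.0, -0.0, 95.9]
contact_force: [0.3, -0.2, 2.4]
opening: -0.1
```

```bash
python3 -m jog '{"linear":[[0,0,-0.7],[2,0.2,0],[2,0.2,0],[2,0.2,0],[2.5,0.2,0]],"angular":[[0,0,0],[0,0,0],[0,0,0],[0,0,0],[0,0,0]]}';python3 -m jog '{"linear":[[0,0,0],[0,0,10],[20,4,40],[20,4,45],[20,6,45]],"angular":[[0,0,0],[0,0,0],[0,0,0],[0,0,0],[0,0,0]]}';python3 -m jog '{"linear":[[0,0,0],[0,0,0],[0,0,0]],"angular":[[0,0,0],[0,0,0],[0,0,0]]}'
python3 - <<'E'
from h import *
o=env.observe(); np.save('pics/w4t.npy',tool(o)); d=snap("wrist","w4")
c=d["frame"][60:230,240:400]; cv2.imwrite('pics/w4c.png',cv2.resize(c,None,fx=3.5,fy=3.5,interpolation=cv2.INTER_CUBIC))
E
```

```text
clock: 9.0
ee_pos: [595.3, 197.4, 23.7]
eef_rot: [-180.0, -0.0, 95.9]
contact_force: [-4.0, -0.2, 8.5]
opening: 0.4
clock: 9.5
ee_pos: [655.8, 211.1, 164.3]
eef_rot: [-179.9, 0.0, 95.8]
contact_force: [1.5, 0.3, 0.0]
opening: 0.0
clock: 9.8
ee_pos: [654.6, 211.0, 161.3]
eef_rot: [-179.8, 0.0, 95.9]
contact_force: [0.1, -0.3, -0.3]
opening: -0.1
```

View pics/w4c.png

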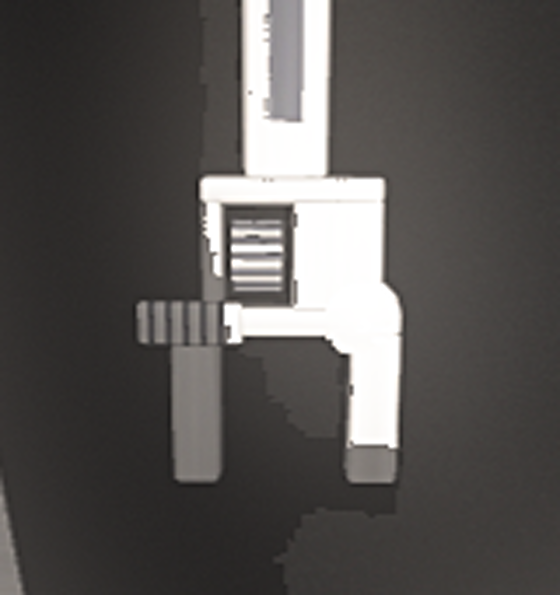

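Run:
```python
from h import *
# subpixel jaw edges: same method on w2,w3,w4
def edges(k,vs):
    d=dict(np.load(f'pics/w{k}.npz')); T=np.load(f'pics/w{k}t.npy'); g=d["frame"].astype(float).mean(2)
    out=[]
    for v in vs:
        r=g[v]; th_m=84
        i=[x for x in range(283,310) if (r[x]-th_m)*(r[x+1]-th_m)<0]
        f=[x for x in range(325,362) if (r[x]-150)*(r[x+1]-150)<0]
        s=lambda x,t:x+(t-r[x])/(r[x+1]-r[x])
        e=[s(i[0],th_m),s(i[-1],th_m),s(f[0],150),s(f[-1],150)]
        out.append([ (atz(d,(u,v),20,T)[:2]) for u in e])
    o=np.array(out).mean(0); n=np.array([-np.sin(np.radians(5.7)),np.cos(np.radians(5.7))]); y=(o-[532,198.9])@n
    c=(y[2]+y[3])/2-(y[0]+y[1])/2
    print(k,y.round(2),"gap",y[2]-y[1],"thick",y[1]-y[0],y[3]-y[2],"ctr",c-14, c-14.5)
edges(2,[164,168,172]);edges(3,[170,175,180]);edges(4,[170,175,180])
```

```text
2 [-39.45 -25.05  18.88  33.74] gap 43.93521422465183 thick 14.401095305746118 14.857254216625307 ctr 44.56438898583754 44.06438898583754
3 [-34.63 -20.5   18.86  33.74] gap 39.35914629800598 thick 14.125942952417276 14.885561649628706 ctr 39.864898599028976 39.364898599028976
4 [-33.68 -19.22  19.24  33.59] gap 38.45905541472925 thick 14.453324210208663 14.349768231470915 ctr 38.86060163556903 38.36060163556903
```

```bash
python3 -m jog '{"linear":[[-28,-38,12],[-28,-38,12],[-28,-38,12],[-28,-38,12],[-28,-38,12]],"angular":[[0,0,0.015],[0,0,0.015],[0,0,0.015],[0,0,0.015],[0,0,0.015]]}' >/dev/null; python3 -m jog '{"linear":[[-10,-48,0],[0,-48,0],[0,-48,0],[0,-48,0],[0,-48,0]],"angular":[[0,0,0.015],[0,0,0.015],[0,0,0.015],[0,0,0.015],[0,0,0.015]]}' ; python3 -m jog '{"linear":[[0,0,0],[0,0,0]],"angular":[[0,0,0],[0,0,0]]}'
```

```text
clock: 10.85
ee_pos: [504.1, -219.7, 221.3]
eef_rot: [-179.9, -0.1, 104.5]
contact_force: [0.8, -0.6, -1.0]
opening: -0.2
clock: 11.05
ee_pos: [504.3, -219.1, 221.0]
eef_rot: [-179.9, -0.2, 104.3]
contact_force: [0.9, 1.4, 0.5]
opening: -0.0
```

```bash
python3 -m jog '{"linear":[[37,-22,-10],[34,-22,-11],[0,0,0],[0,0,0]],"angular":[[0,0,0],[0,0,0],[0,0,0],[0,0,0]]}'
python3 - <<'E'
from h import *
o=env.observe(); np.save('pics/w5t.npy',tool(o)); d=snap("wrist","w5")
c=d["frame"][110:290,220:420]; cv2.imwrite('pics/w5c.png',cv2.resize(c,None,fx=3.3,fy=3.3,interpolation=cv2.INTER_CUBIC))
E
```

```text
clock: 11.45
ee_pos: [576.3, -260.6, 199.6]
eef_rot: [-179.8, -0.2, 104.6]
contact_force: [0.9, 0.5, 0.4]
opening: 0.0
```

View pics/w5.png

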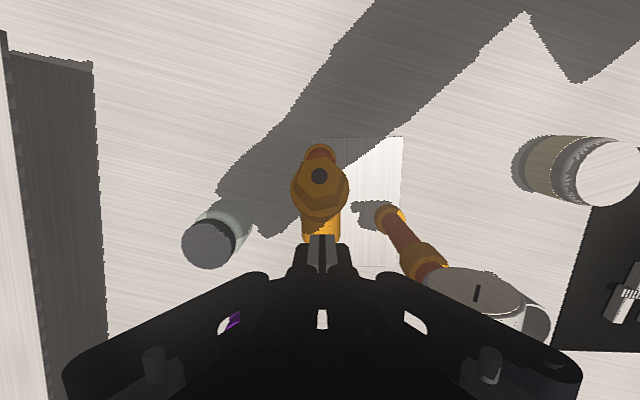

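View pics/w5c.png

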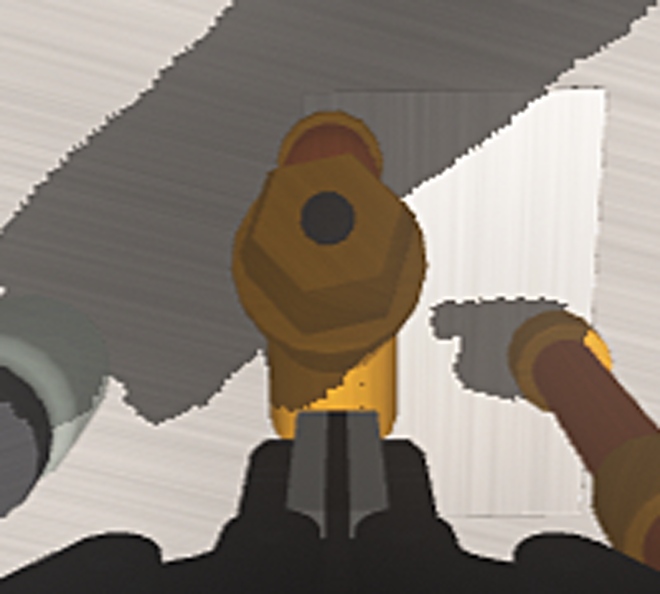

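Run:
```python
from h import *
f=np.load('pics/w5.npz')["frame"][138:232,285:355]
f=np.clip(f.astype(float)*1.7,0,255).astype(np.uint8)
cv2.imwrite('pics/w5d.png',cv2.resize(f,None,fx=8,fy=6.3 if 0 else 8,interpolation=cv2.INTER_CUBIC)[:600])
```

```text
(no output)
```

View pics/w5d.png

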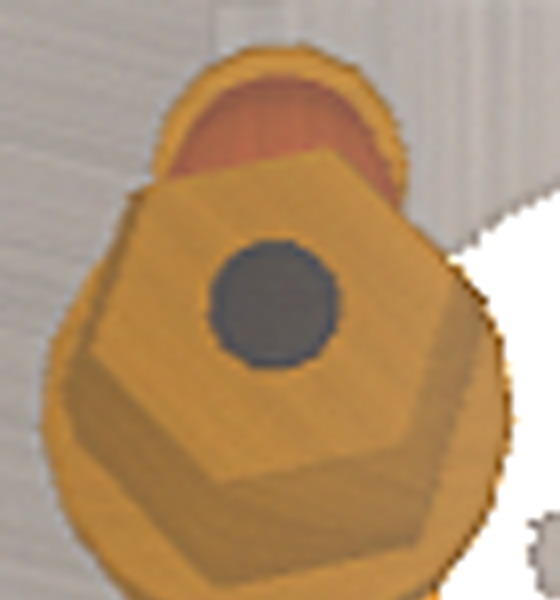

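```bash
cat > capfit.py <<'E'
from h import *
from scipy.optimize import least_squares
d=dict(np.load('pics/w5.npz')); T=np.load('pics/w5t.npy')
V=np.array([(325,150),(150,187),(92,350),(215,482),(403,443),(450,285)])/8-.5+[285,138]
S=np.array([(275,304)])/8-.5+[285,138]
L=np.array([(215,585),(415,545)])/8-.5+[285,138]
def capR(yaw): return (R.from_euler('z',yaw,degrees=True)*R.from_euler('y',-30,degrees=True)).as_matrix()
def f(p,full=False):
    X,Y,h,r=p[:4]; yaw=15.4; z=131
    Rc=capR(yaw); a=np.radians(h)+np.arange(6)*np.pi/3
    top=np.c_[r*np.cos(a),r*np.sin(a),np.full(6,17.)]@Rc.T+[X,Y,z]
    q=proj(d,top,T); c=proj(d,np.array([[0,0,17.]])@Rc.T+[X,Y,z],T)
    D=np.linalg.norm(V[:,None]-q[None],axis=2); m=D.argmin(1)
    return np.r_[(V-q[m]).ravel(),(S-c).ravel()*2]
for h0 in (0,20,40):
    s=least_squares(f,[555,-269,h0,16.7]); print(h0,s.x.round(2),s.cost.round(2),np.abs(s.fun).max().round(2))
E
python3 capfit.py
```

```text
0 [ 553.37 -267.47  -18.59   16.6 ] 2.99 1.55
20 [ 553.37 -267.47   41.41   16.6 ] 2.99 1.55
40 [ 553.37 -267.47   41.41   16.6 ] 2.99 1.55
```

```bash
cat >> capfit.py <<'E'
def g(p):
    X,Y,h,yaw,z,lean=p; r=16.74
    Rc=(R.from_euler('z',yaw,degrees=True)*R.from_euler('y',-lean,degrees=True)).as_matrix()
    a=np.radians(h)+np.arange(6)*np.pi/3
    mk=lambda r,zz:np.c_[r*np.cos(a),r*np.sin(a),np.full(6,zz)]@Rc.T+[X,Y,z]
    q=proj(d,mk(r,17.),T); c=proj(d,np.array([[0,0,17.]])@Rc.T+[X,Y,z],T)
    nn=lambda V,q:(V-q[np.linalg.norm(V[:,None]-q[None],axis=2).argmin(1)]).ravel()
    return np.r_[nn(V,q),(S-c).ravel()]
s=least_squares(lambda p:np.r_[g(p),(p[3]-15.4)/2,(p[4]-131)/1,(p[5]-30)],[553,-267,41,15.4,131,30]); print(s.x.round(2),s.fun.round(2))
E
python3 capfit.py
```

```text
0 [ 553.37 -267.47  -18.59   16.6 ] 2.99 1.55
20 [ 553.37 -267.47   41.41   16.6 ] 2.99 1.55
40 [ 553.37 -267.47   41.41   16.6 ] 2.99 1.55
[ 553.68 -267.49   41.7    15.1   130.88   30.12] [-0.45  0.07 -0.06  0.18  0.15 -0.05  0.03 -0.13  0.47 -0.16 -0.42  1.18
  0.27 -1.1  -0.15 -0.12  0.12]
```

```bash
python3 -m jog '{"linear":[[-36,20,10],[-36,20,10],[0,48,0],[0,48,0],[0,48,0]],"angular":[[0,0,-0.012],[0,0,-0.012],[0,0,-0.012],[0,0,-0.012],[0,0,-0.012]]}' 1 >/dev/null; python3 -m jog '{"linear":[[0,48,0],[0,48,0],[7,43,-20],[7,43,-20],[7,43,-20]],"angular":[[0,0,-0.012],[0,0,-0.012],[0,0,-0.012],[0,0,-0.012],[0,0,-0.012]]}'; python3 -m jog '{"linear":[[7,33,-20],[0,0,0],[0,0,0]],"angular":[[0,0,-0.012],[0,0,-0.012],[0,0,-0.012]]}'
```

```text
clock: 12.5
ee_pos: [524.5, 148.9, 163.1]
eef_rot: [179.8, -0.0, 97.6]
contact_force: [1.0, -0.0, -0.1]
opening: 85.3
clock: 12.8
ee_pos: [531.0, 180.5, 142.4]
eef_rot: [-180.0, 0.0, 95.6]
contact_force: [-0.4, 0.2, 0.6]
opening: 85.4
```

```bash
python3 -m jog '{"linear":[[0,9,-25],[0,9,-25],[1,1,-25],[0,0,-25],[0,0,-12]],"angular":[[0,0,0],[0,0,0],[0,0,0],[0,0,0],[0,0,0]]}';python3 -m jog '{"linear":[[0,0,0],[0,0,0]],"angular":[[0,0,0],[0,0,0]]}'
```

```text
clock: 13.3
ee_pos: [532.7, 197.1, 29.5]
eef_rot: [-179.9, 0.0, 95.4]
contact_force: [-0.8, 0.3, -0.1]
opening: 85.3
clock: 13.5
ee_pos: [534.5, 197.9, 31.3]
eef_rot: [179.9, -0.0, 95.5]
contact_force: [0.2, -0.4, -0.0]
opening: 85.4
```

```bash
python3 -m jog '{"linear":[[-1,1,-10],[0,0,-10],[0,0,-5],[0,0,0],[0,0,0]],"angular":[[0,0,0],[0,0,0],[0,0,0],[0,0,0],[0,0,0]]}'
```

```text
clock: 14.0
ee_pos: [532.7, 199.3, 4.6]
eef_rot: [-180.0, 0.0, 95.5]
contact_force: [0.5, -0.3, 0.4]
opening: 85.6
```

Run:
```python
from h import *
snap("scene","s6",(280,200,460,350),4)
```

```text
(no output)
```

View pics/s6.png

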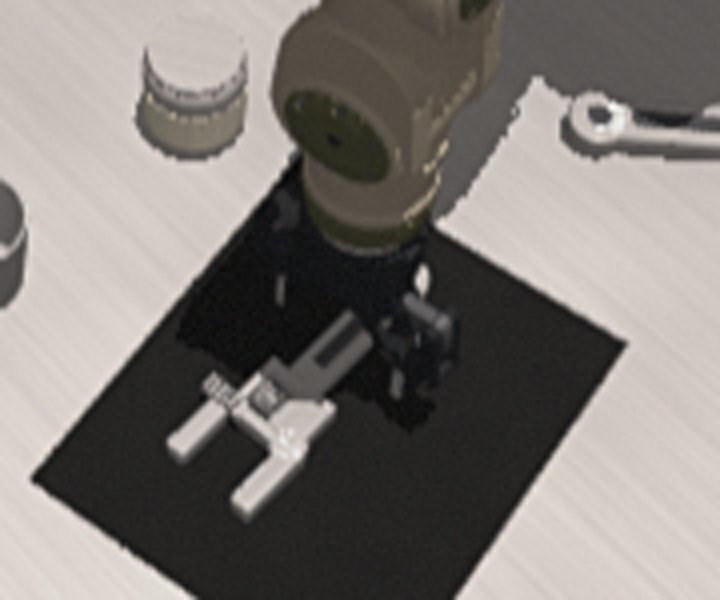

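The gripper straddles the handle (handle at about (345,335) in the crop between the dark fingers). Close.

```bash
python3 -m jog '{"linear":[[0,0,0],[0,0,0],[0,0,0],[0,0,0],[0,0,0]],"angular":[[0,0,0],[0,0,0],[0,0,0],[0,0,0],[0,0,0]]}' 0;python3 -m jog '{"linear":[[0,0,0],[0,0,0],[0,0,0]],"angular":[[0,0,0],[0,0,0],[0,0,0]]}'
```

```text
clock: 14.55
ee_pos: [533.2, 199.3, 5.3]
eef_rot: [180.0, -0.0, 95.5]
contact_force: [-0.9, 0.2, 2.9]
opening: 22.3
clock: 14.85
ee_pos: [533.2, 199.4, 5.3]
eef_rot: [180.0, -0.0, 95.5]
contact_force: [-1.2, -0.5, 3.5]
opening: 22.5
```

```bash
cat > tgt.py <<'E'
from h import *
import sys
CAP=np.array([554.,-268.,131.]); YAW=15.4
A=(R.from_euler('z',YAW,degrees=True)*R.from_euler('y',-30,degrees=True)).as_matrix()
Q=np.array([[0,1,0],[1,0,0],[0,0,-1.]])
def target(phi,h,cap=CAP,g=108.,m=6.2):
    W=A@R.from_euler('z',phi,degrees=True).as_matrix()
    return cap+h*A[:,2]-g*W[:,0]-m*W[:,2], W@Q
def go(phi,h,**k):
    p,Rt=target(phi,h,**k); T=tool(); 
    rv=R.from_matrix(Rt@T[:3,:3].T).as_rotvec()
    print("target",p.round(1),"rpy",R.from_matrix(Rt).as_euler('xyz',degrees=True).round(1)); print("dlin",(p-T[:3,3]).round(1),"drot",rv.round(3),np.linalg.norm(rv).round(3),"axis",A[:,2].round(3))
E
python3 - <<'E'
from tgt import *
go(41.5,60); go(41.5,0); go(-18.5,0); go(-18.5,60)
E
```

```text
target [ 479.5 -362.7  137.1] rpy [156.6  19.3 142.9]
dlin [ -53.7 -562.1  131.9] drot [-0.097 -0.532  0.876] 1.029 axis [-0.482 -0.133  0.866]
target [ 508.5 -354.8   85.2] rpy [156.6  19.3 142.9]
dlin [ -24.7 -554.1   79.9] drot [-0.097 -0.532  0.876] 1.029 axis [-0.482 -0.133  0.866]
target [ 462.4 -257.7   74.4] rpy [151.3  -9.1  89.2]
dlin [ -70.8 -457.1   69.1] drot [ 0.177 -0.493 -0.147] 0.544 axis [-0.482 -0.133  0.866]
target [ 433.5 -265.7  126.4] rpy [151.3  -9.1  89.2]
dlin [ -99.7 -465.   121.1] drot [ 0.177 -0.493 -0.147] 0.544 axis [-0.482 -0.133  0.866]
```

```bash
python3 -m jog '{"linear":[[0,0,15],[0,0,40],[0,0,50],[0,0,50],[0,0,50]],"angular":[[0,0,0],[0,0,0],[0,0,0],[0,0,0],[0,0,0]]}'; python3 -m jog '{"linear":[[-4,-20,50],[-4,-40,40],[-4,-43,20],[-4,-43,0],[-4,-43,0]],"angular":[[-0.007,-0.041,0.067],[-0.007,-0.041,0.067],[-0.007,-0.041,0.067],[-0.007,-0.041,0.067],[-0.007,-0.041,0.067]]}'
python3 - <<'E'
from tgt import *
snap("top","t7"); go(41.5,60); print(env.observe()["contact_force"],env.observe()["joint_pos"])
E
```

```text
clock: 15.35
ee_pos: [531.7, 199.2, 210.3]
eef_rot: [-179.8, 0.0, 95.5]
contact_force: [0.7, 0.1, -3.3]
opening: 22.3
clock: 15.85
ee_pos: [513.0, 15.5, 311.2]
eef_rot: [169.2, 5.0, 114.5]
contact_force: [0.6, -0.2, -4.6]
opening: 22.7
target [ 479.5 -362.7  137.1] rpy [156.6  19.3 142.9]
dlin [ -31.7 -372.1 -173.2] drot [-0.056 -0.327  0.541] 0.634 axis [-0.482 -0.133  0.866]
[-4.73197718 -5.47053706 -4.07553672] [ -8.8146801    0.07458688  -9.0452833   69.09467622   1.45171786
 -33.49440791]
```

View pics/t7.png

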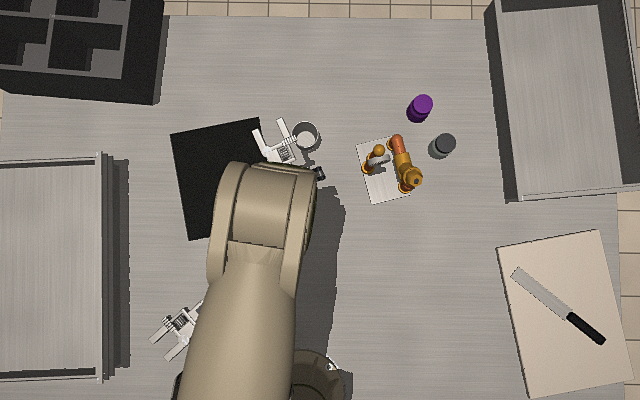

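```bash
python3 -m jog '{"linear":[[-4,-46,0],[-4,-46,0],[-4,-46,0],[-4,-46,0],[-4,-46,0]],"angular":[[-0.007,-0.041,0.067],[-0.007,-0.041,0.067],[-0.007,-0.041,0.067],[-0.007,-0.041,0.067],[-0.007,-0.041,0.067]]}'; python3 -m jog '{"linear":[[-4,-46,0],[-4,-46,0],[-4,-46,-10],[0,-20,-25],[0,0,-20]],"angular":[[-0.007,-0.041,0.067],[-0.007,-0.041,0.067],[-0.007,-0.041,0.067],[0,0,0],[0,0,0]]}';  python3 -m jog '{"linear":[[0,0,0],[0,0,0]],"angular":[[0,0,0],[0,0,0]]}';python3 - <<'E'
from tgt import *
go(41.5,60); print(env.observe()["joint_pos"])
E
```

```text
clock: 16.4
ee_pos: [492.3, -214.4, 310.2]
eef_rot: [160.4, 13.0, 132.3]
contact_force: [0.9, 0.5, -3.6]
opening: 22.6
clock: 16.9
ee_pos: [480.0, -375.1, 252.7]
eef_rot: [156.4, 18.8, 142.3]
contact_force: [0.7, 0.3, -4.6]
opening: 22.6
clock: 17.1
ee_pos: [481.2, -370.5, 255.3]
eef_rot: [156.3, 18.9, 142.6]
contact_force: [-0.1, 0.3, -3.6]
opening: 22.4
target [ 479.5 -362.7  137.1] rpy [156.6  19.3 142.9]
dlin [  -1.7    7.8 -118.2] drot [-0.009 -0.004  0.003] 0.01 axis [-0.482 -0.133  0.866]
[ -59.34112292   11.42843537   -8.43730587   61.95608295   28.88376682
 -113.80538146]
```

```bash
python3 -m jog '{"linear":[[-1,4,-30],[0,4,-30],[0,0,-30],[0,0,-18],[0,0,-8]],"angular":[[-0.009,-0.004,0.003],[0,0,0],[0,0,0],[0,0,0],[0,0,0]]}';  python3 -m jog '{"linear":[[0,0,0],[0,0,0]],"angular":[[0,0,0],[0,0,0]]}';python3 - <<'E'
from tgt import *
go(41.5,60); snap("top","t8"); snap("scene","s8"); 
f=cv2.imread
t=np.load('pics/t8.npz')["frame"][110:230,340:460]; s=np.load('pics/s8.npz')["frame"][120:250,170:310]
cv2.imwrite('pics/t8c.png',cv2.resize(t,None,fx=5,fy=5,interpolation=cv2.INTER_CUBIC)); cv2.imwrite('pics/s8c.png',cv2.resize(s,None,fx=4.5,fy=4.5,interpolation=cv2.INTER_CUBIC))
E
```

```text
clock: 17.6
ee_pos: [480.8, -362.0, 139.9]
eef_rot: [156.7, 19.5, 143.0]
contact_force: [-0.1, 0.3, -2.8]
opening: 22.5
clock: 17.8
ee_pos: [481.5, -364.1, 142.3]
eef_rot: [156.7, 19.7, 142.9]
contact_force: [0.9, -0.5, -2.5]
opening: 22.7
target [ 479.5 -362.7  137.1] rpy [156.6  19.3 142.9]
dlin [-2.   1.3 -5.1] drot [ 0.005  0.004 -0.001] 0.006 axis [-0.482 -0.133  0.866]
```

View pics/t8c.png

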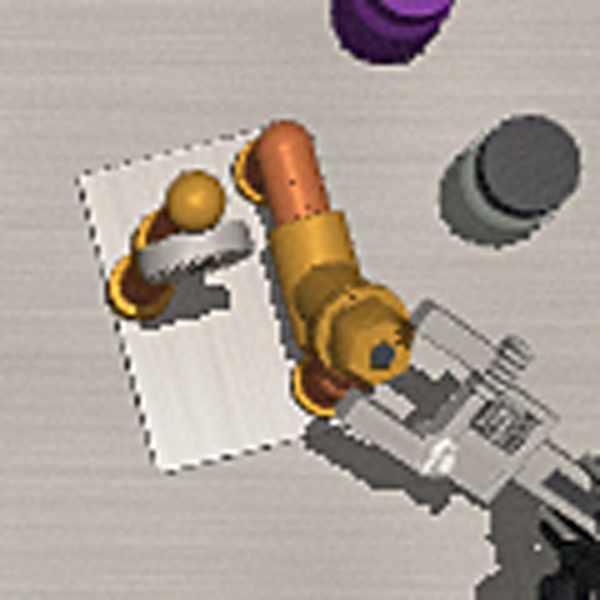

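View pics/s8c.png

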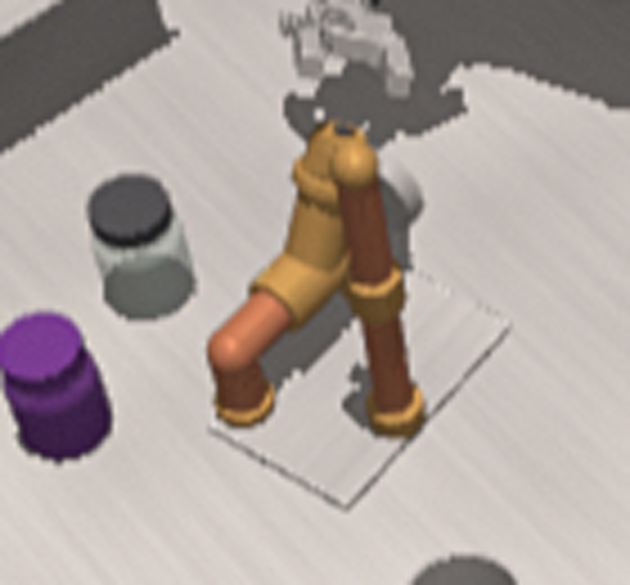

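```bash
cat >> tgt.py <<'E'
def wrench(T=None,g=108.,m=6.2):
    """wrench rotation and origin (jaw centre) from tool pose"""
    T=tool() if T is None else T; W=T[:3,:3]@Q; return W, T[:3,3]+g*W[:,0]+m*W[:,2]
def overlay(cam,fn,crop,s,T,cap=CAP,phi=None,**k):
    d=dict(np.load('pics/'+fn+'.npz')); W,J=wrench(T,**k)
    # jaw-centre coordinates; upper face z=8.5
    loc={'ft':(20,19,8.5),'fto':(20,33.5,8.5),'mt':(20,-19.5,8.5),'mto':(20,-33.5,8.5),'worm':(-47,-8,12),'h1':(-69,12,8.5),'h2':(-69,-12,8.5)}
    f=d["frame"]; x0,y0,x1,y1=crop; f=cv2.resize(f[y0:y1,x0:x1],None,fx=s,fy=s,interpolation=cv2.INTER_CUBIC)
    def put(P,c):
        u=(proj(d,P)[0]+.5-[x0,y0])*s; cv2.drawMarker(f,tuple(int(v) for v in u),c,cv2.MARKER_CROSS,9,1); return u.round(0)
    for n,p in loc.items(): put(J+W@np.array(p),(0,0,255))
    put(J,(255,0,255))
    put(cap+A[:,2]*17,(0,255,0))
    if phi is not None:
        for i in range(6):
            a=np.radians(phi+60*i); put(cap+A@np.array([16.74*np.cos(a),16.74*np.sin(a),17]),(255,255,0)); put(cap+A@np.array([20.78*np.cos(a),20.78*np.sin(a),8]),(255,200,0))
    cv2.imwrite('pics/'+fn+'o.png',f)
E
python3 - <<'E'
from tgt import *
overlay('top','t8',(365,140,465,240),6,tool(),phi=41.5)
E
```

```text
(no output)
```

View pics/t8o.png

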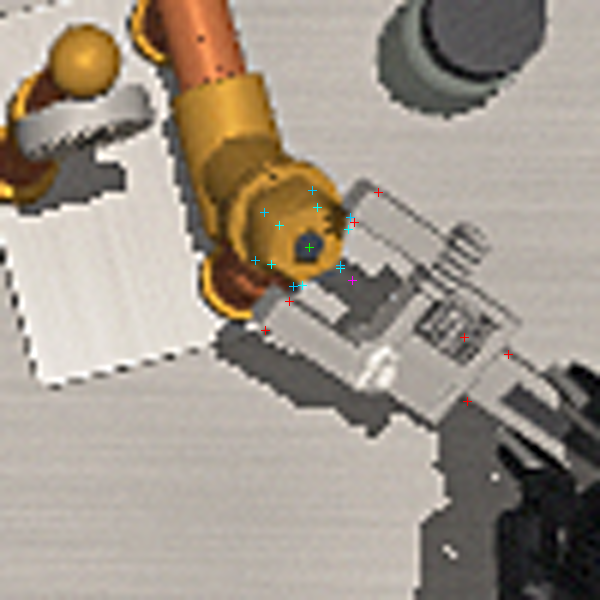

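Run:
```python
from h import *
f=np.load('pics/t8.npz')["frame"][165:220,404:462]
f=np.clip(f.astype(float)*1.2,0,255).astype(np.uint8)
cv2.imwrite('pics/t8z.png',cv2.resize(f,None,fx=10.5,fy=10.5,interpolation=cv2.INTER_CUBIC))
f=np.load('pics/s8.npz')["frame"][112:165,225:275]
cv2.imwrite('pics/s8z.png',cv2.resize(f,None,fx=11,fy=11,interpolation=cv2.INTER_CUBIC))
```

```text
(no output)
```

View pics/t8z.png

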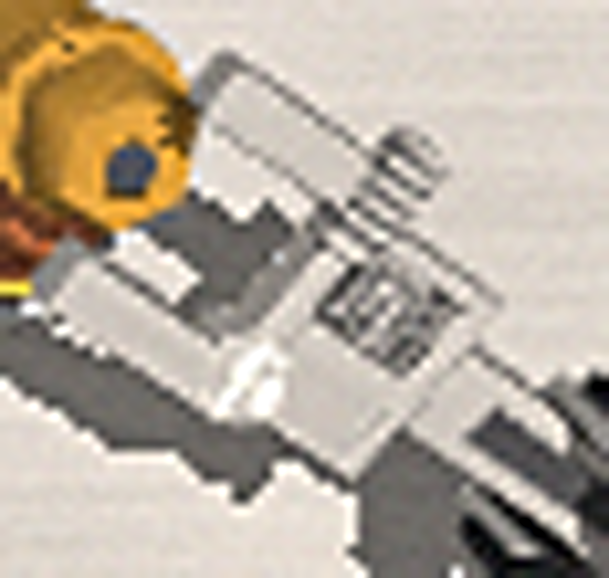

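View pics/s8z.png

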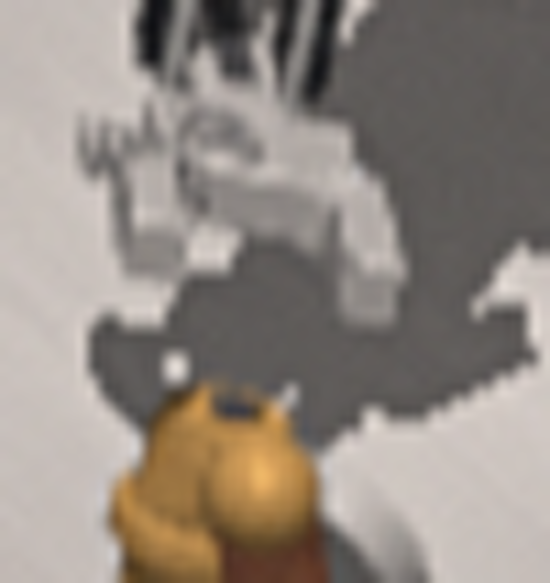

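```bash
sed -i 's/g=108\./g=109./g' tgt.py; python3 -m jog '{"linear":[[3,1,-8],[4,1.5,-8],[4,1.5,-8],[2,1,-7],[0,0,0]],"angular":[[0.005,0.004,-0.001],[0,0,0],[0,0,0],[0,0,0],[0,0,0]]}';  python3 -m jog '{"linear":[[0,0,0],[0,0,0]],"angular":[[0,0,0],[0,0,0]]}';python3 - <<'E'
from tgt import *
go(41.5,30); go(41.5,0);o=env.observe();print(o["torque"])
snap("top","t9"); overlay('top','t9',(375,145,465,235),6.6,tool(),phi=41.5)
E
```

```text
clock: 18.4
ee_pos: [493.3, -357.1, 107.5]
eef_rot: [156.5, 19.0, 142.8]
contact_force: [0.4, 0.3, -4.2]
opening: 22.6
clock: 18.6
ee_pos: [493.8, -358.7, 109.6]
eef_rot: [156.6, 19.2, 142.8]
contact_force: [-0.4, -0.6, -3.8]
opening: 22.6
target [ 493.5 -359.6  110.8] rpy [156.6  19.3 142.9]
dlin [-0.3 -0.9  1.2] drot [-0.002 -0.002  0.001] 0.003 axis [-0.482 -0.133  0.866]
target [ 508.  -355.6   84.8] rpy [156.6  19.3 142.9]
dlin [ 14.2   3.1 -24.8] drot [-0.002 -0.002  0.001] 0.003 axis [-0.482 -0.133  0.866]
[-0.2661782  0.8205937 -0.009097 ]
```

View pics/t9o.png

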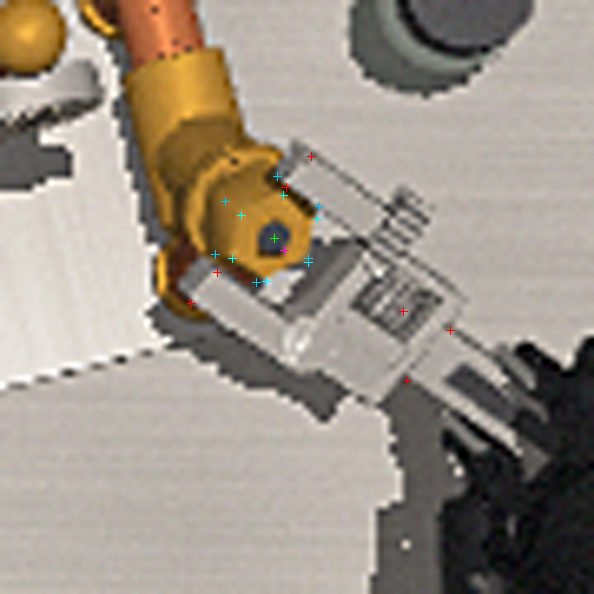

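```bash
python3 -m jog '{"linear":[[2.4,0.5,-4.1],[2.4,0.5,-4.1],[2.4,0.5,-4.1],[0,0,0],[0,0,0]],"angular":[[0,0,0],[0,0,0],[0,0,0],[0,0,0],[0,0,0]]}'
python3 - <<'E'
from tgt import *
go(41.5,0);o=env.observe();print(o["torque"])
E
```

```text
clock: 19.15
ee_pos: [500.9, -356.7, 96.8]
eef_rot: [156.6, 19.1, 142.8]
contact_force: [-0.0, 0.4, -4.4]
opening: 22.4
target [ 508.  -355.6   84.8] rpy [156.6  19.3 142.9]
dlin [  7.1   1.1 -12. ] drot [-0.003 -0.002  0.001] 0.004 axis [-0.482 -0.133  0.866]
[-0.31003268  0.78336351 -0.01033636]
```

```bash
python3 -m jog '{"linear":[[2.0,0.4,-3.5],[2.0,0.4,-3.5],[1.5,0.2,-2.6],[0,0,0],[0,0,0]],"angular":[[0,0,0],[0,0,0],[0,0,0],[0,0,0],[0,0,0]]}'
python3 - <<'E'
from tgt import *
go(41.5,0);o=env.observe();print(o["torque"])
E
```

```text
clock: 19.65
ee_pos: [506.4, -355.8, 87.3]
eef_rot: [156.6, 19.2, 142.8]
contact_force: [-0.6, 0.4, -4.0]
opening: 21.7
target [ 508.  -355.6   84.8] rpy [156.6  19.3 142.9]
dlin [ 1.7  0.2 -2.5] drot [-0.003 -0.002  0.001] 0.004 axis [-0.482 -0.133  0.866]
[-0.22926014  0.81706574  0.03335705]
```

```bash
python3 -m jog '{"linear":[[0.8,0.1,-1.2],[0.4,0.1,-0.6],[0,0,0],[0,0,0]],"angular":[[0,0,0],[0,0,0],[0,0,0],[0,0,0]]}'
python3 - <<'E'
from tgt import *
go(41.5,0);o=env.observe();print(o["torque"])
snap("top","t10"); overlay('top','t10',(375,145,465,235),6.6,tool(),phi=41.5)
E
```

```text
clock: 20.05
ee_pos: [507.6, -355.7, 85.8]
eef_rot: [156.6, 19.2, 142.8]
contact_force: [0.3, 0.0, -3.6]
opening: 22.3
target [ 508.  -355.6   84.8] rpy [156.6  19.3 142.9]
dlin [ 0.4  0.2 -0.9] drot [-0.002 -0.002  0.001] 0.003 axis [-0.482 -0.133  0.866]
[-0.32983185  0.82418095  0.03413207]
```

View pics/t10o.png

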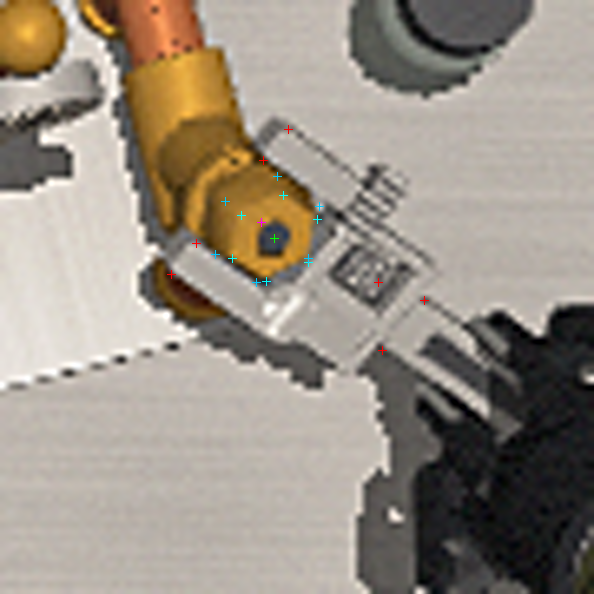

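Run:
```python
from tgt import *
print((-np.radians(3)*A[:,2]).round(4))
for s in range(0,120,3):
    a,_=target(41.5-s,0); b,_=target(41.5-s-3,0); print(s,41.5-s-3,(b-a).round(2).tolist())
```

```text
[ 0.0252  0.007  -0.0453]
0 38.5 [-4.22, 3.37, -1.83]
3 35.5 [-4.08, 3.6, -1.72]
6 32.5 [-3.92, 3.83, -1.6]
9 29.5 [-3.75, 4.04, -1.47]
12 26.5 [-3.57, 4.24, -1.34]
15 23.5 [-3.39, 4.43, -1.21]
18 20.5 [-3.19, 4.61, -1.07]
21 17.5 [-2.98, 4.77, -0.93]
24 14.5 [-2.77, 4.93, -0.79]
27 11.5 [-2.55, 5.07, -0.64]
30 8.5 [-2.32, 5.19, -0.5]
33 5.5 [-2.08, 5.3, -0.35]
36 2.5 [-1.84, 5.4, -0.2]
39 -0.5 [-1.6, 5.48, -0.05]
42 -3.5 [-1.35, 5.54, 0.1]
45 -6.5 [-1.09, 5.6, 0.25]
48 -9.5 [-0.84, 5.63, 0.4]
51 -12.5 [-0.58, 5.65, 0.54]
54 -15.5 [-0.32, 5.66, 0.69]
57 -18.5 [-0.06, 5.64, 0.83]
60 -21.5 [0.21, 5.62, 0.98]
63 -24.5 [0.47, 5.58, 1.11]
66 -27.5 [0.73, 5.52, 1.25]
69 -30.5 [0.98, 5.45, 1.38]
72 -33.5 [1.24, 5.36, 1.51]
75 -36.5 [1.49, 5.26, 1.64]
78 -39.5 [1.74, 5.14, 1.76]
81 -42.5 [1.98, 5.01, 1.87]
84 -45.5 [2.22, 4.87, 1.98]
87 -48.5 [2.45, 4.71, 2.09]
90 -51.5 [2.68, 4.54, 2.19]
93 -54.5 [2.89, 4.36, 2.28]
96 -57.5 [3.1, 4.16, 2.37]
99 -60.5 [3.3, 3.96, 2.45]
102 -63.5 [3.5, 3.74, 2.52]
105 -66.5 [3.68, 3.51, 2.59]
108 -69.5 [3.85, 3.28, 2.65]
111 -72.5 [4.01, 3.03, 2.7]
114 -75.5 [4.16, 2.78, 2.74]
117 -78.5 [4.3, 2.52, 2.78]
```

First 15°, plus the small residual along the axis.

```bash
python3 -m jog '{"linear":[[-4.0,3.4,-2.2],[-4.1,3.6,-1.7],[-3.9,3.8,-1.6],[-3.8,4.0,-1.5],[-3.6,4.2,-1.3]],"angular":[[0.0252,0.007,-0.0453],[0.0252,0.007,-0.0453],[0.0252,0.007,-0.0453],[0.0252,0.007,-0.0453],[0.0252,0.007,-0.0453]]}'
python3 - <<'E'
from tgt import *
go(26.5,0);o=env.observe();print(o["torque"])
snap("top","t11"); overlay('top','t11',(375,145,465,235),6.6,tool(),phi=29)
E
```

```text
clock: 20.6
ee_pos: [487.8, -336.3, 77.2]
eef_rot: [152.7, 12.6, 128.6]
contact_force: [-0.2, 1.0, -4.2]
opening: 22.3
target [ 488.5 -336.5   76.9] rpy [152.7  12.9 128.8]
dlin [ 0.6 -0.2 -0.4] drot [-0.004 -0.003  0.002] 0.005 axis [-0.482 -0.133  0.866]
[-0.21650623  0.89448699  0.24299359]
```

View pics/t11o.png

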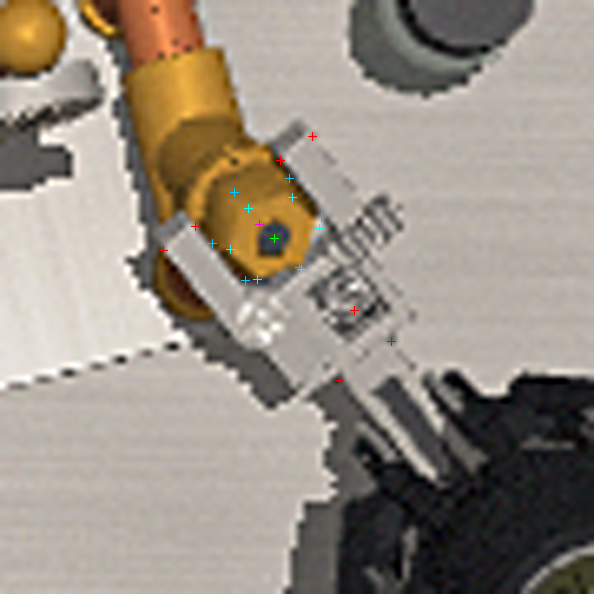

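```bash
python3 -m jog '{"linear":[[-3.2,4.4,-1.4],[-3.2,4.6,-1.1],[-3,4.8,-0.9],[-2.8,4.9,-0.8],[-2.5,5.1,-0.6]],"angular":[[0.0252,0.007,-0.0453],[0.0252,0.007,-0.0453],[0.0252,0.007,-0.0453],[0.0252,0.007,-0.0453],[0.0252,0.007,-0.0453]]}'
python3 - <<'E'
from tgt import *
go(11.5,0);o=env.observe();print(o["torque"],o["torque"]@A[:,2])
E
python3 -m jog '{"linear":[[-2,5.2,-0.6],[-2.1,5.3,-0.35],[-1.8,5.4,-0.2],[-1.6,5.5,-0.05],[0,0,0]],"angular":[[0.0252,0.007,-0.0453],[0.0252,0.007,-0.0453],[0.0252,0.007,-0.0453],[0.0252,0.007,-0.0453],[0,0,0]]}'
python3 - <<'E'
from tgt import *
go(-0.5,0);o=env.observe();print(o["torque"],o["torque"]@A[:,2])
snap("top","t12"); overlay('top','t12',(375,145,465,235),6.6,tool(),phi=2)
E
```

```text
clock: 21.15
ee_pos: [473.2, -312.6, 72.6]
eef_rot: [150.5, 5.5, 115.3]
contact_force: [-0.5, 0.6, -3.3]
opening: 22.6
target [ 473.6 -312.7   72.2] rpy [150.5   5.7 115.4]
dlin [ 0.4 -0.1 -0.3] drot [-0.003 -0.002  0.001] 0.004 axis [-0.482 -0.133  0.866]
[-0.22414819  0.91337345  0.28675295] 0.23510950893912438
clock: 21.65
ee_pos: [465.7, -291.1, 71.4]
eef_rot: [150.1, -0.4, 105.0]
contact_force: [-0.7, 0.1, -3.3]
opening: 22.2
target [ 465.7 -291.3   71.1] rpy [150.   -0.2 105. ]
dlin [ 0.1 -0.2 -0.3] drot [-0.003 -0.002 -0.   ] 0.003 axis [-0.482 -0.133  0.866]
[-0.22984405  1.14568795  0.25577399] 0.1801803503186766
```

View pics/t12o.png

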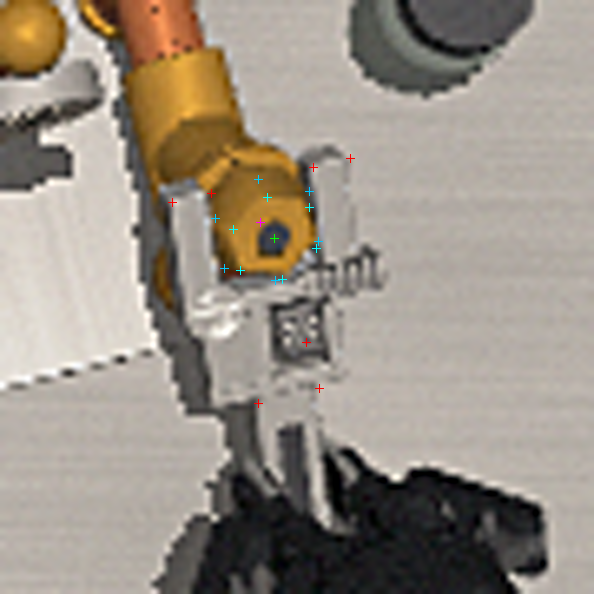

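```bash
python3 -m jog '{"linear":[[-1.3,5.5,0],[-1.1,5.6,0.25],[-0.8,5.6,0.4],[0,0,0]],"angular":[[0.0252,0.007,-0.0453],[0.0252,0.007,-0.0453],[0.0252,0.007,-0.0453],[0,0,0]]}'
python3 - <<'E'
from tgt import *
go(-9.5,0);o=env.observe();print(o["torque"],o["torque"]@A[:,2])
E
python3 -m jog '{"linear":[[-0.6,5.6,0.4],[-0.3,5.6,0.7],[-0.1,5.6,0.8],[0,0,0]],"angular":[[0.0252,0.007,-0.0453],[0.0252,0.007,-0.0453],[0.0252,0.007,-0.0453],[0,0,0]]}'
python3 - <<'E'
from tgt import *
go(-18.5,0);o=env.observe();print(o["torque"],o["torque"]@A[:,2])
snap("top","t13"); overlay('top','t13',(375,145,465,235),6.6,tool(),phi=-14)
E
```

```text
clock: 22.1
ee_pos: [462.8, -274.5, 72.2]
eef_rot: [150.4, -4.9, 97.2]
contact_force: [-1.1, 1.1, -3.8]
opening: 22.1
target [ 462.5 -274.6   71.9] rpy [150.3  -4.7  97.2]
dlin [-0.4 -0.  -0.3] drot [-0.002 -0.001 -0.002] 0.003 axis [-0.482 -0.133  0.866]
[-0.06433979  0.97324071  0.24681248] 0.11553571305683358
clock: 22.5
ee_pos: [462.0, -257.4, 74.1]
eef_rot: [151.3, -9.3, 89.4]
contact_force: [-0.4, 1.7, -2.5]
opening: 22.4
target [ 461.5 -257.6   73.9] rpy [151.3  -9.1  89.2]
dlin [-0.5 -0.2 -0.2] drot [-0.003 -0.    -0.003] 0.004 axis [-0.482 -0.133  0.866]
[0.22371679 0.77679264 0.56051831] 0.2744399141326543
```

View pics/t13o.png

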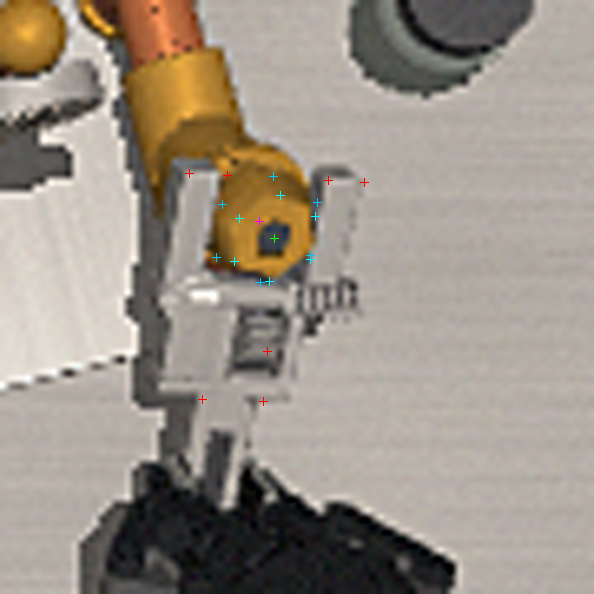

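Run:
```python
from h import *
r=[]
for k in (12,13):
    f=np.load(f'pics/t{k}.npz')["frame"][164:192,402:428]
    r.append(cv2.resize(np.clip(f.astype(float)*1.3,0,255).astype(np.uint8),None,fx=15,fy=15,interpolation=cv2.INTER_CUBIC))
cv2.imwrite('pics/c1213.png',np.hstack(r))
```

View pics/c1213.png

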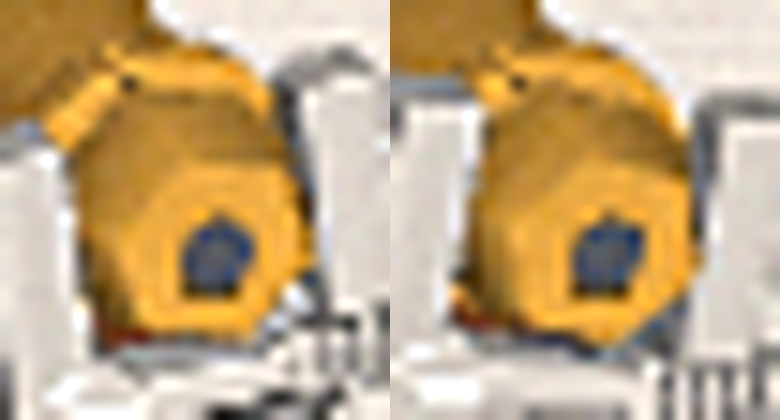

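```bash
python3 -m jog '{"linear":[[0.2,5.6,1],[0.4,5.6,1.1],[0,0,0]],"angular":[[0.0252,0.007,-0.0453],[0.0252,0.007,-0.0453],[0,0,0]]}'
python3 - <<'E'
from tgt import *
go(-24.5,0);o=env.observe();print(o["torque"],o["torque"]@A[:,2])
E
python3 -m jog '{"linear":[[0.7,5.5,1.2],[1,5.4,1.4],[0,0,0]],"angular":[[0.0252,0.007,-0.0453],[0.0252,0.007,-0.0453],[0,0,0]]}'
python3 - <<'E'
from tgt import *
go(-30.5,0);o=env.observe();print(o["torque"],o["torque"]@A[:,2])
snap("top","t14"); overlay('top','t14',(375,145,465,235),6.6,tool(),phi=-26)
E
```

```text
clock: 22.85
ee_pos: [462.3, -245.9, 76.0]
eef_rot: [152.3, -12.2, 84.0]
contact_force: [-1.8, 4.5, -3.0]
opening: 22.4
target [ 462.2 -246.4   76. ] rpy [152.3 -12.   83.9]
dlin [-0.1 -0.5  0.1] drot [-0.004 -0.001 -0.003] 0.004 axis [-0.482 -0.133  0.866]
[0.38719626 0.81853746 0.68985559] 0.3021015814931409
clock: 23.15
ee_pos: [464.1, -235.0, 78.6]
eef_rot: [153.6, -14.9, 78.5]
contact_force: [0.4, 4.8, -3.2]
opening: 22.3
target [ 463.9 -235.4   78.7] rpy [153.6 -14.7  78.4]
dlin [-0.2 -0.5  0.1] drot [-0.004 -0.    -0.003] 0.005 axis [-0.482 -0.133  0.866]
[0.46433359 0.84293558 0.83811186] 0.39007187319861336
```

View pics/t14o.png

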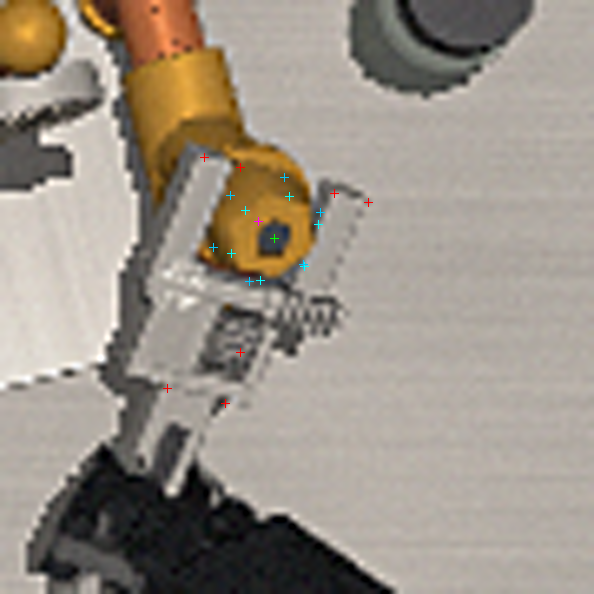

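```bash
cat >> tgt.py <<'E'
def couple():
    o=env.observe(); W,J=wrench(); F=np.array(o["contact_force"]); M=np.array(o["torque"])
    Fe=F-[0,0,-3.8]; r=J-tool()[:3,3]
    print("F in wrench",(W.T@Fe).round(2),"Maxis",(M@W[:,2]).round(3),"couple",((M-np.cross(r/1000,Fe))@W[:,2]).round(3))
E
python3 -m jog '{"linear":[[0,0.9,0],[0,0,0]],"angular":[[0,0,0],[0,0,0]]}'
python3 - <<'E'
from tgt import *
couple()
r=[]
for k in (13,14):
    f=np.load(f'pics/t{k}.npz')["frame"][164:192,402:428]
    r.append(cv2.resize(np.clip(f.astype(float)*1.3,0,255).astype(np.uint8),None,fx=15,fy=15,interpolation=cv2.INTER_CUBIC))
cv2.imwrite('pics/c1314.png',np.hstack(r))
E
```

```text
clock: 23.4
ee_pos: [464.1, -235.0, 78.6]
eef_rot: [153.6, -14.8, 78.5]
contact_force: [-1.0, 4.9, -3.2]
opening: 22.0
F in wrench [-1.96  4.58  0.33] Maxis 0.4 couple -0.1
```

View pics/c1314.png

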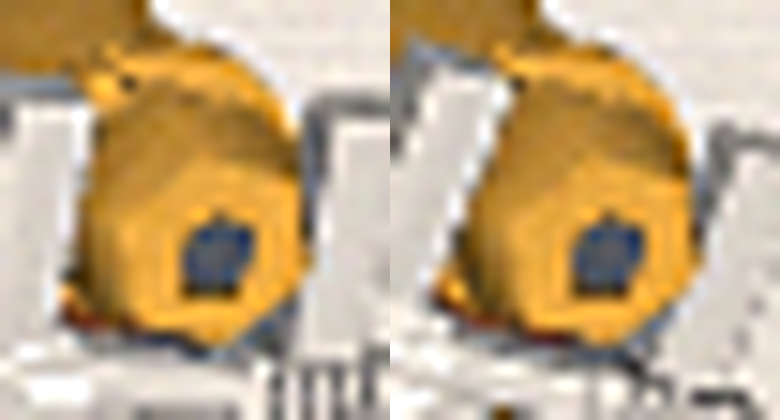

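Run:
```python
from tgt import *
def img(fn,phis,s=14):
    d=dict(np.load(f'pics/{fn}.npz')); out=[]
    for ph in phis:
        f=d["frame"][166:190,406:424]; f=cv2.resize(np.clip(f.astype(float)*1.3,0,255).astype(np.uint8),None,fx=s,fy=s,interpolation=cv2.INTER_CUBIC)
        a=np.radians(ph+60*np.arange(6)); P=CAP+np.c_[16.74*np.cos(a),16.74*np.sin(a),np.full(6,17.)]@A.T
        u=(proj(d,P)+.5-[406,166])*s; cv2.polylines(f,[u.astype(np.int32)],True,(255,0,0),1); out.append(f)
    return np.hstack(out)
cv2.imwrite('pics/hx.png',np.vstack([img('t13',[0,-15,-30]),img('t8',[41.5,41.5-20,41.5-40])]))
```

```text
(no output)
```

View pics/hx.png

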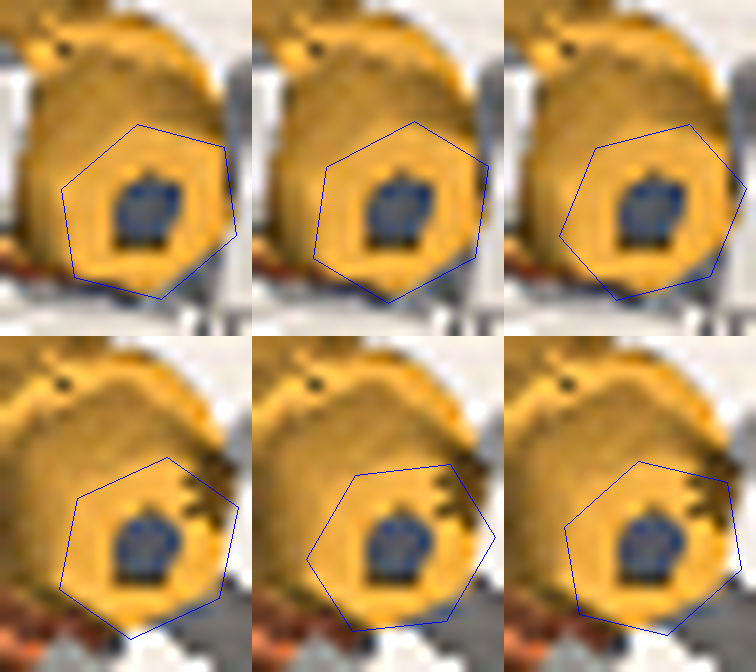

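```bash
cat > hexfit.py <<'E'
from tgt import *
import sys
# template: bright top-face region -> compare mean gradient along polygon edges
def score(fn,cap,ph,r=16.74,S=8):
    d=dict(np.load(f'pics/{fn}.npz')); f=d["frame"].astype(np.float32)
    x0,y0=400,160; f=cv2.resize(f[y0:196,x0:432],None,fx=S,fy=S,interpolation=cv2.INTER_CUBIC)
    g=f[:,:,1]+f[:,:,2]; m=[]
    def samp(rr):
        a=np.radians(ph+60*np.arange(7)); v=np.c_[rr*np.cos(a),rr*np.sin(a)]
        t=np.linspace(.1,.9,15)[:,None]; P=np.vstack([v[i]*(1-t)+v[i+1]*t for i in range(6)])
        P=cap+np.c_[P,np.full(len(P),17.)]@A.T; u=(proj(d,P)+.5-[x0,y0])*S-.5
        return cv2.remap(g,u[:,0].astype(np.float32)[None],u[:,1].astype(np.float32)[None],cv2.INTER_LINEAR)[0].reshape(6,15).mean(1)
    return np.abs(samp(r-1.8)-samp(r+1.8)).mean()
for fn in sys.argv[1:]:
    best=[]
    for dx in np.arange(-2,2.1,1):
        for dy in np.arange(-2,2.1,1):
            for ph in range(0,60,3): best.append((score(fn,CAP+A@np.array([dx,dy,0]),ph),ph,dx,dy))
    best.sort(reverse=True); print(fn,[(round(float(b[0]),1),b[1],float(b[2]),float(b[3])) for b in best[:5]])
E
python3 hexfit.py t8 t9 t10 t11 t12 t13 t14
```

```text
t8 [(101.5, 48, 2.0, 1.0), (100.5, 45, 2.0, 1.0), (100.2, 51, 2.0, 1.0), (97.8, 42, 2.0, 1.0), (96.9, 54, 2.0, 1.0)]
t9 [(111.5, 39, 2.0, 2.0), (110.5, 36, 2.0, 2.0), (110.0, 42, 2.0, 2.0), (109.3, 42, 2.0, 1.0), (108.4, 45, 2.0, 1.0)]
t10 [(127.3, 42, 2.0, 1.0), (126.4, 39, 2.0, 1.0), (125.2, 45, 2.0, 1.0), (122.3, 36, 2.0, 1.0), (121.9, 48, 2.0, 1.0)]
t11 [(108.9, 36, 2.0, 1.0), (108.8, 33, 2.0, 1.0), (108.1, 33, 1.0, 1.0), (107.5, 30, 1.0, 1.0), (107.2, 39, 2.0, 1.0)]
t12 [(112.7, 9, 2.0, 1.0), (111.6, 6, 2.0, 1.0), (111.2, 12, 2.0, 1.0), (108.2, 3, 2.0, 1.0), (107.5, 15, 2.0, 1.0)]
t13 [(121.5, 57, 1.0, 1.0), (120.8, 57, 2.0, 1.0), (120.6, 0, 1.0, 1.0), (119.9, 0, 2.0, 1.0), (119.4, 54, 2.0, 1.0)]
t14 [(111.6, 57, 1.0, 1.0), (111.2, 57, 2.0, 1.0), (111.0, 57, 2.0, 2.0), (110.5, 54, 2.0, 1.0), (110.3, 0, 1.0, 1.0)]
```

```bash
python3 -m jog '{"linear":[[-1,-6.3,-1.4],[-0.7,-5.5,-1.2],[-0.5,-5.6,-1.1],[-0.2,-5.6,-1],[0,0,0]],"angular":[[-0.0252,-0.007,0.0453],[-0.0252,-0.007,0.0453],[-0.0252,-0.007,0.0453],[-0.0252,-0.007,0.0453],[0,0,0]]}'
python3 - <<'E'
from tgt import *
couple(); go(-18.5,0); snap("top","t15")
E
python3 -m jog '{"linear":[[0.1,-5.6,-0.8],[0.3,-5.6,-0.7],[0,0,0]],"angular":[[-0.0252,-0.007,0.0453],[-0.0252,-0.007,0.0453],[0,0,0]]}'
python3 - <<'E'
from tgt import *
couple(); go(-12.5,0); snap("top","t16"); overlay('top','t16',(375,145,465,235),6.6,tool(),phi=-2.5)
E
python3 hexfit.py t15 t16
```

```text
clock: 23.9
ee_pos: [461.6, -257.8, 73.6]
eef_rot: [151.3, -9.3, 89.4]
contact_force: [-0.8, 7.0, -2.9]
opening: 22.3
F in wrench [-0.92  7.06  0.2 ] Maxis 0.753 couple -0.017
target [ 461.5 -257.6   73.9] rpy [151.3  -9.1  89.2]
dlin [-0.1  0.2  0.3] drot [-0.003 -0.001 -0.002] 0.004 axis [-0.482 -0.133  0.866]
clock: 24.25
ee_pos: [461.9, -269.0, 72.1]
eef_rot: [150.6, -6.4, 94.6]
contact_force: [-0.7, 4.5, -3.2]
opening: 22.3
F in wrench [-0.21  4.62  0.21] Maxis 0.73 couple 0.227
target [ 461.9 -268.9   72.4] rpy [150.6  -6.2  94.5]
dlin [-0.   0.1  0.4] drot [-0.003 -0.001 -0.002] 0.004 axis [-0.482 -0.133  0.866]
t15 [(114.0, 12, 2.0, 1.0), (113.1, 15, 2.0, 1.0), (113.1, 9, 2.0, 1.0), (110.8, 6, 2.0, 1.0), (110.7, 18, 2.0, 1.0)]
t16 [(127.2, 18, 2.0, 1.0), (126.3, 15, 2.0, 1.0), (125.6, 21, 2.0, 1.0), (123.2, 12, 2.0, 1.0), (122.0, 24, 2.0, 1.0)]
```

View pics/t16o.png

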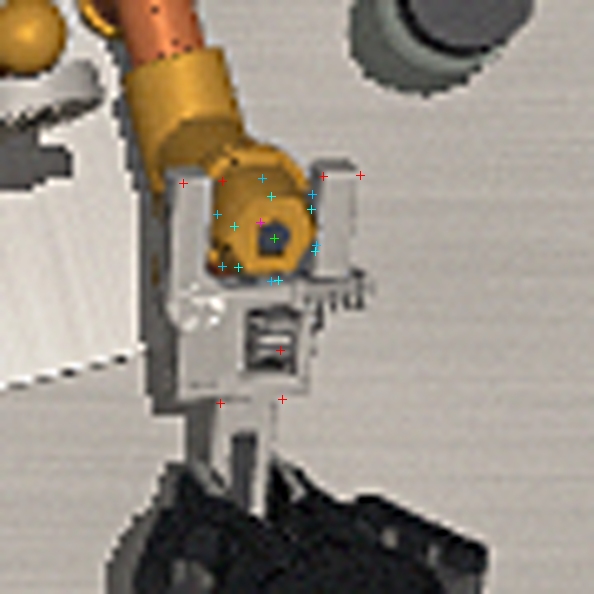

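```bash
python3 -m jog '{"linear":[[-1.9,-0.5,3.5],[-3.4,-0.9,6.1],[-3.4,-0.9,6.1],[-3.4,-0.9,6.1],[-3.4,-0.9,6.1]],"angular":[[0,0,0],[0,0,0],[0,0,0],[0,0,0],[0,0,0]]}';python3 -m jog '{"linear":[[0,0,0],[0,0,0]],"angular":[[0,0,0],[0,0,0]]}'
python3 - <<'E'
from tgt import *
couple(); go(18,32); snap("top","t17"); overlay('top','t17',(375,145,465,235),6.6,tool(),phi=18)
E
python3 hexfit.py t17
```

```text
clock: 24.8
ee_pos: [448.2, -274.2, 101.8]
eef_rot: [150.4, -6.3, 94.6]
contact_force: [9.9, 4.7, -5.0]
opening: 22.4
clock: 25.0
ee_pos: [447.5, -274.1, 101.3]
eef_rot: [150.5, -6.3, 94.6]
contact_force: [3.2, 3.4, -3.1]
opening: 22.5
F in wrench [ 3.15  3.2  -1.42] Maxis 0.445 couple 0.096
target [ 464.  -327.7  101.5] rpy [151.2   8.9 121.1]
dlin [ 16.5 -53.6   0.2] drot [-0.258 -0.07   0.46 ] 0.532 axis [-0.482 -0.133  0.866]
t17 [(123.1, 18, 2.0, 1.0), (122.0, 15, 2.0, 1.0), (121.5, 21, 2.0, 1.0), (119.5, 12, 2.0, 1.0), (118.0, 18, 1.0, 1.0)]
```

View pics/t17o.png

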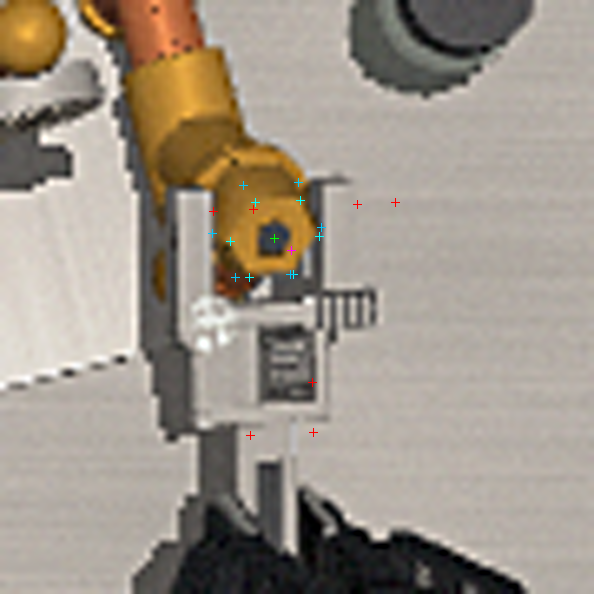

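Run:
```python
from h import *
snap("scene","s17",(170,90,330,240),4); snap("wrist","w17")
f=np.load('pics/t17.npz')["frame"][155:225,390:450]
cv2.imwrite('pics/t17z.png',cv2.resize(f,None,fx=8.5,fy=8.5,interpolation=cv2.INTER_CUBIC))
```

```text
(no output)
```

View pics/s17.png

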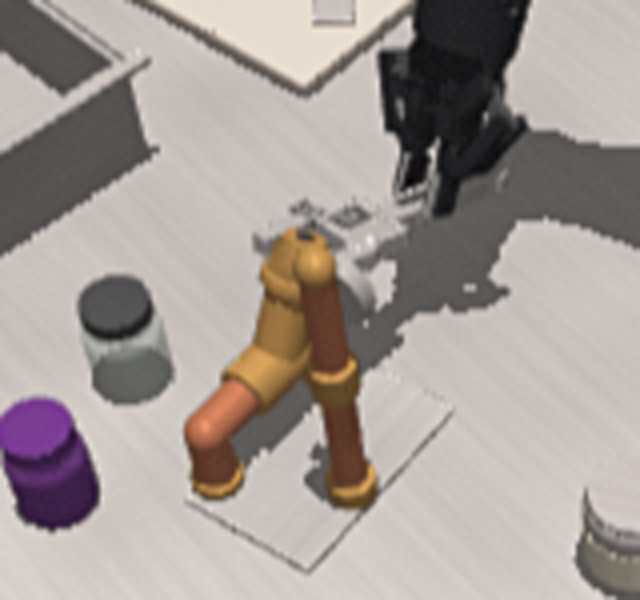

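View pics/t17z.png

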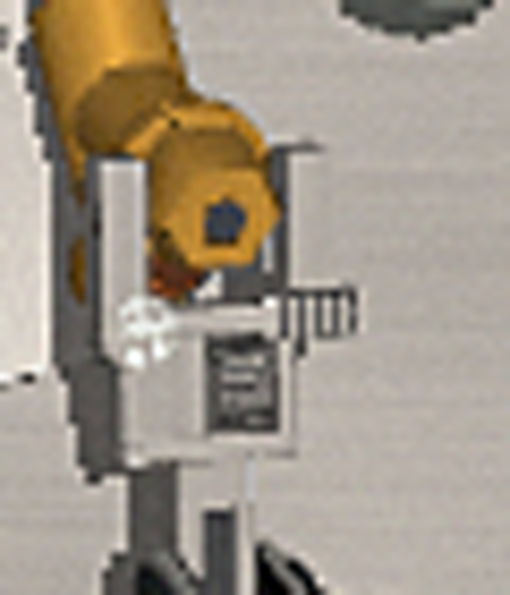

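View pics/w17.png

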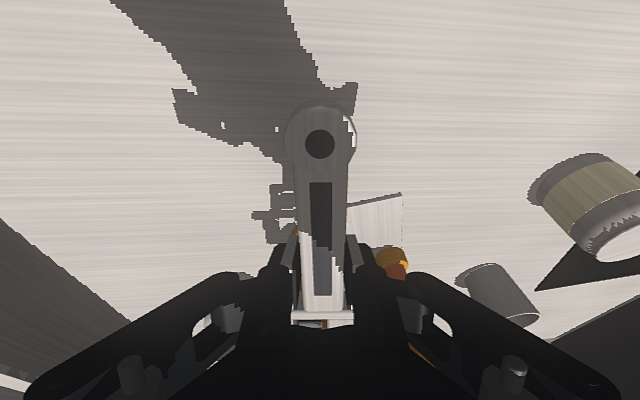

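```bash
python3 -m jog '{"linear":[[3.4,0.9,-6.1],[3.4,0.9,-6.1],[3.4,0.9,-6.1],[0,0,0]],"angular":[[0,0,0],[0,0,0],[0,0,0],[0,0,0]]}'
python3 - <<'E'
from tgt import *
couple(); go(-12.5,0)
E
```

```text
clock: 25.55
ee_pos: [455.8, -270.7, 80.8]
eef_rot: [150.8, -6.4, 94.4]
contact_force: [-5.8, 3.1, -2.6]
opening: 22.9
F in wrench [-4.42  3.69  3.34] Maxis 0.322 couple -0.079
target [ 461.9 -268.9   72.4] rpy [150.6  -6.2  94.5]
dlin [ 6.1  1.8 -8.4] drot [-0.003 -0.004  0.001] 0.005 axis [-0.482 -0.133  0.866]
```

```bash
python3 -m jog '{"linear":[[2.5,0.7,-4],[1.5,0.5,-3],[0,0,0]],"angular":[[0,0,0],[0,0,0],[0,0,0]]}'
python3 - <<'E'
from tgt import *
couple(); go(-12.5,0); snap("top","t18"); overlay('top','t18',(375,145,465,235),6.6,tool(),phi=18)
E
python3 hexfit.py t18
```

```text
clock: 25.85
ee_pos: [459.5, -269.4, 73.9]
eef_rot: [150.8, -6.4, 94.4]
contact_force: [-7.0, 1.3, -2.2]
opening: 22.6
F in wrench [-5.32  2.04  4.55] Maxis 0.431 couple 0.209
target [ 461.9 -268.9   72.4] rpy [150.6  -6.2  94.5]
dlin [ 2.3  0.5 -1.5] drot [-0.003 -0.004  0.001] 0.005 axis [-0.482 -0.133  0.866]
t18 [(125.9, 18, 2.0, 1.0), (124.9, 21, 2.0, 1.0), (124.8, 15, 2.0, 1.0), (122.2, 12, 2.0, 1.0), (121.9, 24, 2.0, 1.0)]
```

View pics/t18o.png

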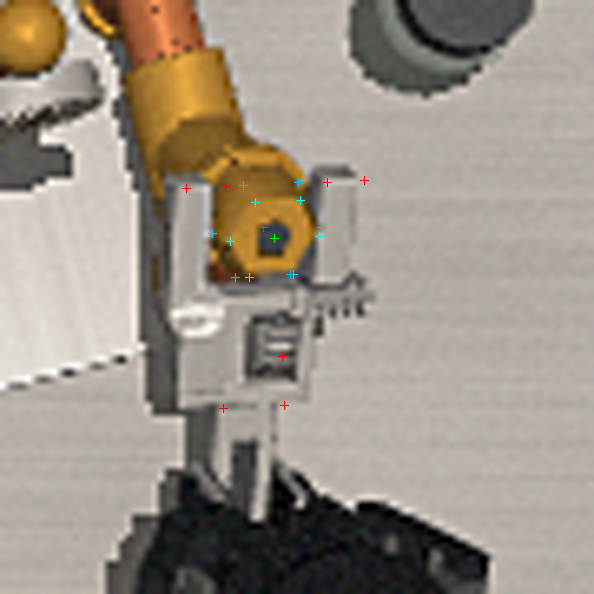

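Run:
```python
from tgt import *
for ph in (-40,-55,-70,-80):
    p,Rt=target(ph,0); W=A@R.from_euler('z',ph,degrees=True).as_matrix()
    P=np.array([p+A[:,2]*t for t in range(0,260,10)]); D=np.hypot(P[:,0]-599,P[:,1]+168); m=P[:,2]<270
    e=p-78*W[:,0]
    print(ph,p.round(0),R.from_matrix(Rt).as_euler('xyz',degrees=True).round(0),"riser dist",D[m].min().round(0),D[m][:9:2].round(0),"end",e.round(0))
print(env.observe()["joint_pos"].round(1))
```

```text
-40 [ 469. -219.   84.] [156. -19.  69.] riser dist 140.0 [140. 150. 160. 170. 180.] end [ 405. -184.   54.]
-55 [ 481. -195.   94.] [162. -24.  54.] riser dist 121.0 [121. 131. 141. 151. 161.] end [ 427. -144.   72.]
-70 [ 499. -177.  107.] [169. -28.  38.] riser dist 101.0 [101. 111. 120. 130. 140.] end [ 457. -112.   94.]
-80 [ 513. -168.  116.] [174. -29.  27.] riser dist 86.0 [ 86.  96. 106. 116. 125.] end [481. -97. 109.]
[-54.9  10.7 -37.9  30.7  28.  -54.9]
```

```bash
python3 -m jog '{"linear":[[0.3,5.7,0.3],[0.3,5.6,0.6],[0.2,5.6,1],[0.5,5.6,1.1],[0.7,5.5,1.2]],"angular":[[0.0252,0.007,-0.0453],[0.0252,0.007,-0.0453],[0.0252,0.007,-0.0453],[0.0252,0.007,-0.0453],[0.0252,0.007,-0.0453]]}'
python3 - <<'E'
from tgt import *
couple(); go(-27.5,0); snap("top","t19")
E
python3 -m jog '{"linear":[[1,5.4,1.4],[1.2,5.4,1.5],[1.5,5.3,1.6],[0,0,0]],"angular":[[0.0252,0.007,-0.0453],[0.0252,0.007,-0.0453],[0.0252,0.007,-0.0453],[0,0,0]]}'
python3 - <<'E'
from tgt import *
couple(); go(-36.5,0); snap("top","t20")
E
python3 hexfit.py t19 t20
```

```text
clock: 26.4
ee_pos: [462.5, -241.5, 79.1]
eef_rot: [153.0, -13.5, 81.0]
contact_force: [-2.4, 4.4, -2.1]
opening: 22.6
F in wrench [-2.39  4.21  1.99] Maxis 0.341 couple -0.118
target [ 462.9 -240.9   77.3] rpy [152.9 -13.3  81.1]
dlin [ 0.4  0.6 -1.8] drot [-0.004 -0.002  0.002] 0.005 axis [-0.482 -0.133  0.866]
clock: 26.85
ee_pos: [466.8, -226.4, 84.2]
eef_rot: [155.1, -17.3, 72.7]
contact_force: [-1.3, 0.0, -2.2]
opening: 22.4
F in wrench [-0.43  0.15  1.97] Maxis 0.008 couple -0.009
target [ 466.6 -224.8   81.8] rpy [155.1 -17.3  72.7]
dlin [-0.2  1.6 -2.4] drot [-0.  0.  0.] 0.0 axis [-0.482 -0.133  0.866]
t19 [(113.9, 15, 2.0, 1.0), (113.2, 18, 2.0, 1.0), (112.3, 12, 2.0, 1.0), (110.5, 21, 2.0, 1.0), (108.3, 9, 2.0, 1.0)]
t20 [(113.2, 15, 2.0, 1.0), (113.1, 18, 2.0, 1.0), (111.3, 21, 2.0, 1.0), (110.6, 12, 2.0, 1.0), (108.2, 24, 2.0, 1.0)]
```

```bash
python3 -m jog '{"linear":[[1.7,5.6,1.1],[2.2,5.6,1.1],[2.4,5.2,1.3],[2.5,4.7,1.8],[2.7,4.5,2.2]],"angular":[[0.0252,0.007,-0.0453],[0.0252,0.007,-0.0453],[0.0252,0.007,-0.0453],[0.0252,0.007,-0.0453],[0.0252,0.007,-0.0453]]}'
python3 - <<'E'
from tgt import *
couple(); go(-51.5,0)
E
python3 -m jog '{"linear":[[2.9,4.4,2.3],[3.1,4.2,2.4],[0,0,0]],"angular":[[0.0252,0.007,-0.0453],[0.0252,0.007,-0.0453],[0,0,0]]}'
python3 - <<'E'
from tgt import *
couple(); go(-57.5,0); snap("top","t21")
E
python3 hexfit.py t21
```

```text
clock: 27.4
ee_pos: [478.0, -200.8, 91.5]
eef_rot: [160.3, -23.1, 57.9]
contact_force: [-4.7, -0.8, -0.3]
opening: 22.6
F in wrench [-1.79 -1.56  5.42] Maxis -0.08 couple 0.09
target [ 477.7 -200.5   91.7] rpy [160.2 -23.   58. ]
dlin [-0.3  0.3  0.2] drot [-0.002 -0.     0.001] 0.002 axis [-0.482 -0.133  0.866]
clock: 27.7
ee_pos: [484.4, -192.2, 96.6]
eef_rot: [162.7, -25.0, 51.8]
contact_force: [-4.0, 0.4, -0.4]
opening: 22.4
F in wrench [-2.03 -0.52  4.79] Maxis -0.161 couple -0.104
target [ 483.7 -192.    96.3] rpy [162.8 -24.9  51.7]
dlin [-0.7  0.2 -0.2] drot [-0.     0.001 -0.001] 0.001 axis [-0.482 -0.133  0.866]
t21 [(104.5, 12, 2.0, 1.0), (103.3, 15, 2.0, 1.0), (102.3, 9, 2.0, 1.0), (99.5, 18, 2.0, 1.0), (97.6, 6, 2.0, 1.0)]
```

```bash
python3 -m jog '{"linear":[[2.9,3.9,3.3],[3.5,3.7,2.5],[0,0,0]],"angular":[[0.0252,0.007,-0.0453],[0.0252,0.007,-0.0453],[0,0,0]]}'
python3 - <<'E'
from tgt import *
couple(); go(-63.5,1); snap("top","t22"); overlay('top','t22',(375,145,465,235),6.6,tool(),phi=6)
E
python3 hexfit.py t22
```

```text
clock: 28.05
ee_pos: [490.6, -184.2, 102.0]
eef_rot: [165.5, -26.6, 45.4]
contact_force: [-3.0, 0.5, -0.8]
opening: 22.3
F in wrench [-1.49 -0.22  3.94] Maxis -0.117 couple -0.092
target [ 490.  -184.4  102.2] rpy [165.6 -26.6  45.3]
dlin [-0.6 -0.2  0.2] drot [-0.001  0.001 -0.002] 0.002 axis [-0.482 -0.133  0.866]
t22 [(101.2, 15, 2.0, 1.0), (100.8, 12, 2.0, 1.0), (99.2, 18, 2.0, 1.0), (97.6, 9, 2.0, 1.0), (95.3, 21, 2.0, 1.0)]
```

View pics/t22o.png

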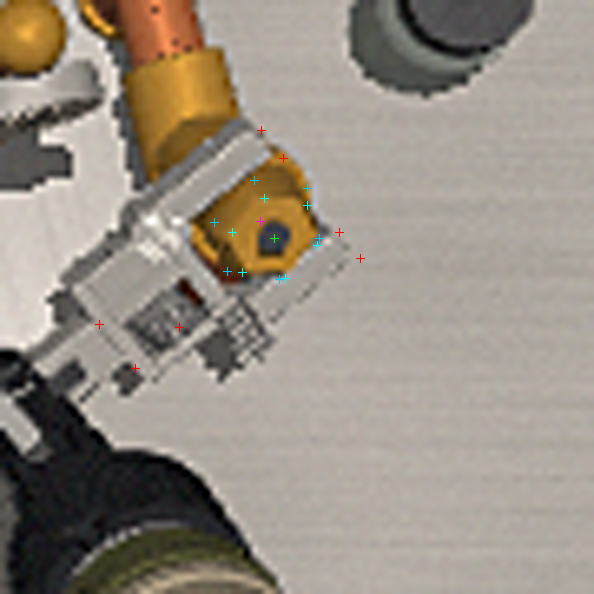

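Run:
```python
from tgt import *
c2=CAP+A@np.array([1.5,1,0])
def img(fn,phis,s=14):
    d=dict(np.load(f'pics/{fn}.npz')); out=[]
    for ph in phis:
        f=d["frame"][166:190,406:424]; f=cv2.resize(np.clip(f.astype(float)*1.3,0,255).astype(np.uint8),None,fx=s,fy=s,interpolation=cv2.INTER_CUBIC)
        if ph is not None:
            a=np.radians(ph+60*np.arange(6)); P=c2+np.c_[16.74*np.cos(a),16.74*np.sin(a),np.full(6,17.)]@A.T
            u=(proj(d,P)+.5-[406,166])*s; cv2.polylines(f,[u.astype(np.int32)],True,(255,0,0),1)
        out.append(f)
    return np.hstack(out)
cv2.imwrite('pics/hx2.png',np.vstack([img('t22',[None,14,-2]),img('t20',[None,16,0])]))
```

```text
(no output)
```

View pics/hx2.png

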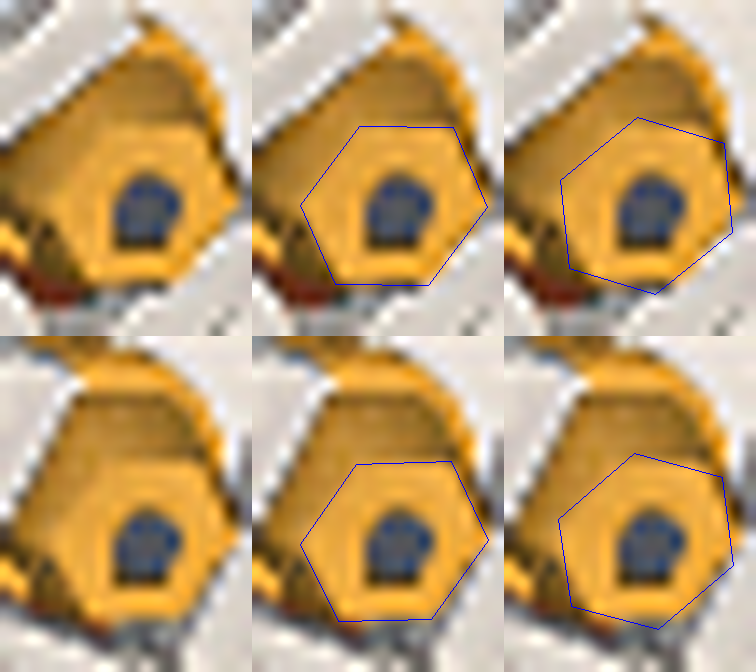

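```bash
python3 -m jog '{"linear":[[3.4,3.4,3.3],[3.8,3.3,2.7],[0,0,0]],"angular":[[0.0252,0.007,-0.0453],[0.0252,0.007,-0.0453],[0,0,0]]}'
python3 - <<'E'
from tgt import *
couple(); go(-69.5,2); snap("top","t23"); overlay('top','t23',(375,145,465,235),6.6,tool(),phi=6)
E
python3 hexfit.py t23
```

```text
clock: 28.4
ee_pos: [497.7, -177.4, 107.8]
eef_rot: [168.6, -28.0, 38.9]
contact_force: [-1.2, -0.9, -2.1]
opening: 22.5
F in wrench [ 0.41 -0.5   2.14] Maxis -0.169 couple -0.114
target [ 497.  -177.8  108.3] rpy [168.6 -27.9  38.8]
dlin [-0.7 -0.4  0.5] drot [-0.001  0.001 -0.002] 0.002 axis [-0.482 -0.133  0.866]
t23 [(83.5, 15, 2.0, 1.0), (83.5, 12, 2.0, 1.0), (83.4, 9, 2.0, 2.0), (82.9, 12, 2.0, 2.0), (82.3, 18, 2.0, 1.0)]
```

View pics/t23o.png

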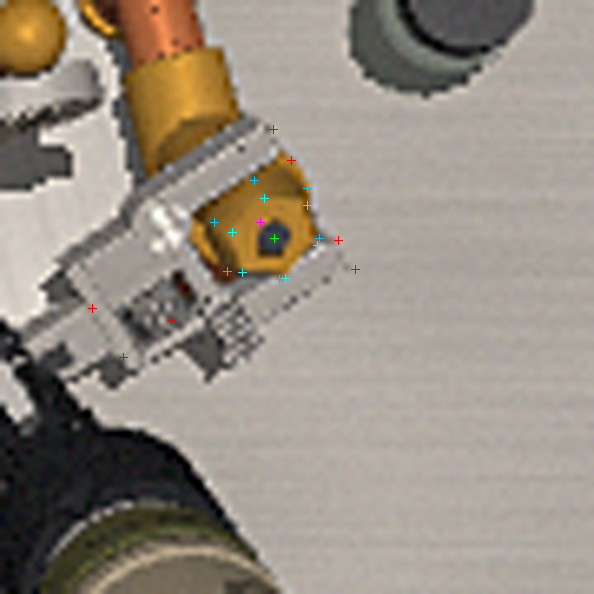

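```bash
python3 -m jog '{"linear":[[-1.9,-0.5,3.5],[-4.8,-1.3,8.7],[-4.8,-1.3,8.7],[-4.8,-1.3,8.7],[-4.8,-1.3,8.7]],"angular":[[0,0,0],[0,0,0],[0,0,0],[0,0,0],[0,0,0]]}'
python3 - <<'E'
from tgt import *
couple(); snap("top","t24"); overlay('top','t24',(355,145,465,235),6.6,tool(),phi=14)
E
python3 hexfit.py t24
```

```text
clock: 28.95
ee_pos: [475.7, -182.5, 146.7]
eef_rot: [168.7, -28.0, 38.8]
contact_force: [0.2, 0.1, -4.4]
opening: 22.4
F in wrench [-0.11 -0.09 -0.6 ] Maxis -0.006 couple 0.004
t24 [(59.1, 36, 1.0, -1.0), (58.9, 42, 2.0, -1.0), (58.6, 39, 1.0, -1.0), (58.4, 45, 2.0, -1.0), (58.1, 39, 2.0, -1.0)]
```

View pics/t24o.png

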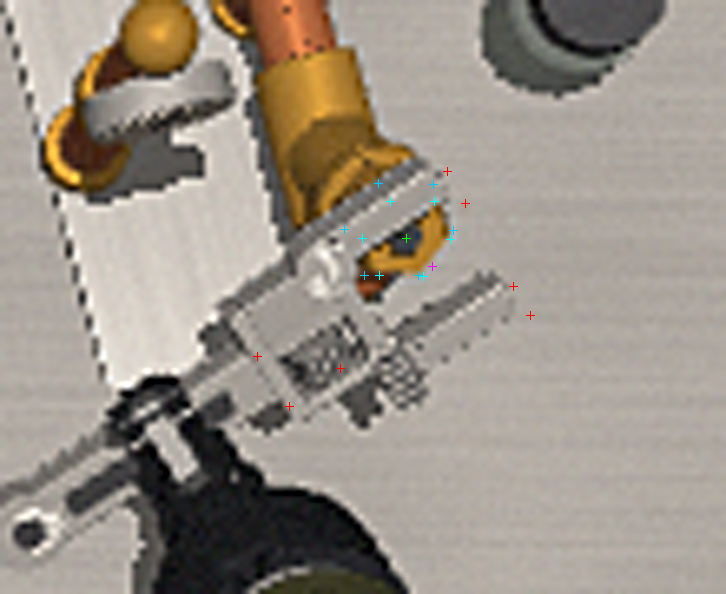

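```bash
python3 - <<'E'
from tgt import *
T=tool(); Rt=R.from_euler('xyz',[180,0,95.5],degrees=True)
rv=(Rt*R.from_matrix(T[:3,:3]).inv()).as_rotvec(); print(rv.round(3),np.linalg.norm(rv),(np.array([533,199,6])-T[:3,3]).round(0))
d=dict(np.load('pics/top0.npz'))
print("tin",atz(d,(304,207),80),"cup",atz(d,(306,135),75),"jar",atz(d,(445,145),85))
E
python3 -m jog '{"linear":[[-10,0,35],[-10,0,40],[-5,5,45],[0,10,30],[3,30,0]],"angular":[[0,0,0],[0,0,0],[0,0,0],[0.01,0.0,0.03],[0.01,0.0,0.03]]}'
```

```text
[-0.39   0.386  1.014] 1.1536238280866549 [  57.  382. -142.]
tin [483.34179429   1.01408639  80.        ] cup [ 6.71211844e+02 -5.45237091e-01  7.50000000e+01] jar [ 648.14483553 -357.53897711   85.        ]
clock: 29.5
ee_pos: [456.5, -140.7, 301.9]
eef_rot: [169.0, -28.8, 42.0]
contact_force: [1.5, 0.5, -3.5]
opening: 22.2
```

```bash
python3 -m jog '{"linear":[[7,40,0],[8,43,0],[8,43,0],[8,43,0],[8,43,0]],"angular":[[-0.046,0.043,0.105],[-0.046,0.043,0.105],[-0.046,0.043,0.105],[-0.046,0.043,0.105],[-0.046,0.043,0.105]]}'
python3 - <<'E'
from tgt import *
T=tool(); Rt=R.from_euler('xyz',[180,0,95.5],degrees=True)
rv=(Rt*R.from_matrix(T[:3,:3]).inv()).as_rotvec(); print(rv.round(3),np.linalg.norm(rv),(np.array([533,199,6])-T[:3,3]).round(0))
E
```

```text
clock: 30.0
ee_pos: [493.3, 76.1, 296.7]
eef_rot: [172.7, -11.1, 71.3]
contact_force: [1.2, -1.2, -3.5]
opening: 22.2
[-0.179  0.149  0.434] 0.4921870520418722 [  40.  123. -291.]
```

```bash
python3 -m jog '{"linear":[[12,38,-20],[12,36,-30],[10,28,-35],[6,12,-35],[0,0,-35]],"angular":[[-0.045,0.037,0.108],[-0.045,0.037,0.108],[-0.045,0.037,0.108],[-0.045,0.037,0.108],[0,0,0]]}';python3 -m jog '{"linear":[[0,0,-35],[0,0,-25],[0,0,-10],[0,0,0],[0,0,0]],"angular":[[0,0,0],[0,0,0],[0,0,0],[0,0,0],[0,0,0]]}'
python3 - <<'E'
from tgt import *
T=tool(); Rt=R.from_euler('xyz',[180,0,95.5],degrees=True)
rv=(Rt*R.from_matrix(T[:3,:3]).inv()).as_rotvec(); print(rv.round(3),np.linalg.norm(rv),(np.array([533,199,6])-T[:3,3]).round(1))
snap("scene","s25",(260,180,460,330),4)
E
```

```text
clock: 30.5
ee_pos: [534.9, 191.5, 139.0]
eef_rot: [179.9, -0.1, 95.5]
contact_force: [0.5, 0.0, -3.5]
opening: 22.1
clock: 31.0
ee_pos: [534.5, 188.5, 72.4]
eef_rot: [179.8, -0.0, 95.1]
contact_force: [0.7, 0.5, -2.8]
opening: 22.4
[-0.001  0.004  0.006] 0.007454266627953275 [ -1.5  10.5 -66.4]
```

View pics/s25.png

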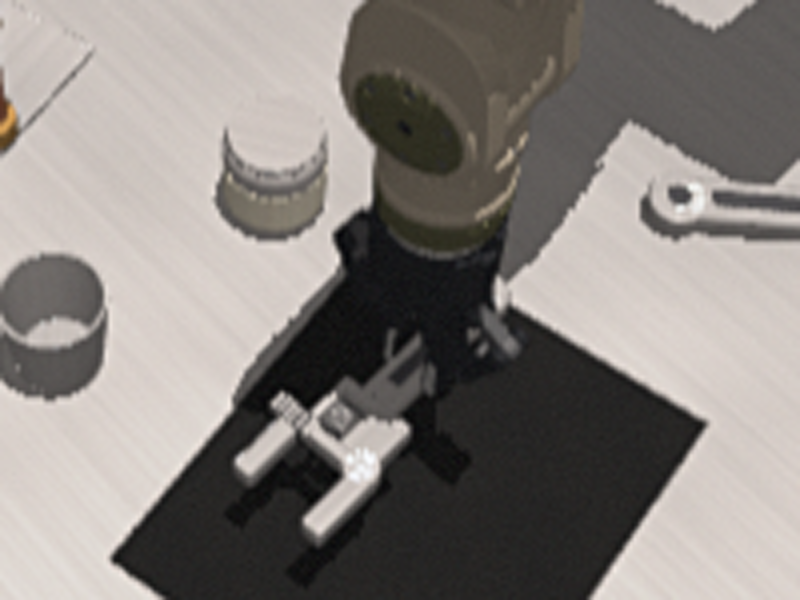

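```bash
python3 -m jog '{"linear":[[0,5,-20],[0,5,-20],[0,0,-15],[0,0,-4],[0,0,0]],"angular":[[0,0,0],[0,0,0],[0,0,0],[0,0,0],[0,0,0]]}'
```

```text
clock: 31.55
ee_pos: [534.1, 198.5, 12.9]
eef_rot: [179.8, -0.0, 95.1]
contact_force: [0.3, 0.3, -3.5]
opening: 22.2
```

```bash
python3 -m jog '{"linear":[[0,0,-3.5],[0,0,-2.5],[0,0,-1],[0,0,0]],"angular":[[0,0,0],[0,0,0],[0,0,0],[0,0,0]]}';python3 -m jog '{"linear":[[0,0,0],[0,0,0],[0,0,0]],"angular":[[0,0,0],[0,0,0],[0,0,0]]}' 1
```

```text
clock: 31.95
ee_pos: [534.7, 198.6, 6.3]
eef_rot: [179.7, 0.0, 95.1]
contact_force: [-1.0, 0.0, 2.8]
opening: 22.6
clock: 32.25
ee_pos: [533.4, 198.4, 5.1]
eef_rot: [179.9, 0.0, 95.1]
contact_force: [0.1, -0.1, -0.1]
opening: 65.2
```

```bash
python3 -m jog '{"linear":[[0,0,25],[5,0,40],[35,4,35],[42,5,30],[42,5,30]],"angular":[[0,0,0],[0,0,0],[0,0,0],[0,0,0],[0,0,0]]}' 1;python3 -m jog '{"linear":[[0,0,0],[0,0,0],[0,0,0]],"angular":[[0,0,0],[0,0,0],[0,0,0]]}' 0
python3 - <<'E'
from h import *
o=env.observe(); np.save('pics/w26t.npy',tool(o)); d=snap("wrist","w26")
c=d["frame"][60:230,240:400]; cv2.imwrite('pics/w26c.png',cv2.resize(c,None,fx=3.5,fy=3.5,interpolation=cv2.INTER_CUBIC))
E
```

```text
clock: 32.75
ee_pos: [655.5, 212.3, 164.9]
eef_rot: [179.8, -0.0, 95.1]
contact_force: [1.5, 0.3, -0.2]
opening: 85.5
clock: 33.05
ee_pos: [652.5, 211.8, 161.1]
eef_rot: [-179.9, 0.0, 95.1]
contact_force: [-0.5, 0.4, -0.3]
opening: 43.5
```

View pics/w26c.png

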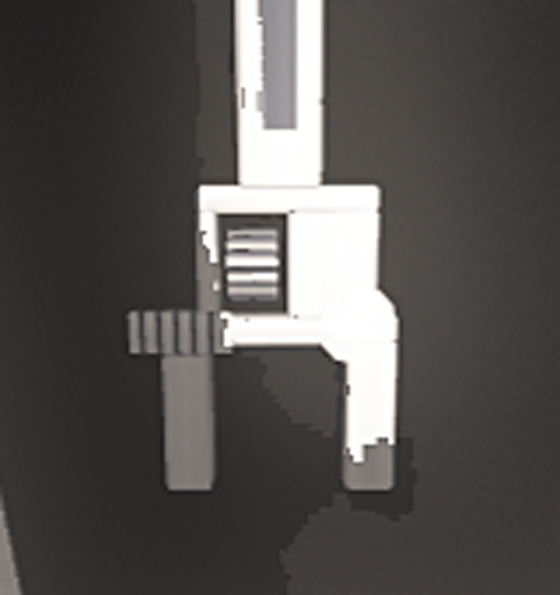

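```bash
cat > gap.py <<'E'
from h import *
import sys
def edges(k,vs,hv=None):
    d=dict(np.load(f'pics/w{k}.npz')); T=np.load(f'pics/w{k}t.npy'); g=d["frame"].astype(float).mean(2)
    out=[]
    for v in vs:
        r=g[v]; tm=84
        i=[x for x in range(280,312) if (r[x]-tm)*(r[x+1]-tm)<0]; f=[x for x in range(325,362) if (r[x]-150)*(r[x+1]-150)<0]
        s=lambda x,t:x+(t-r[x])/(r[x+1]-r[x])
        out.append([atz(d,(u,v),20,T)[:2] for u in (s(i[0],tm),s(i[-1],tm),s(f[0],150),s(f[-1],150))])
    o=np.array(out); m=o.mean(0); dr=(o[-1]-o[0]).mean(0) if 0 else None
    # handle edges -> axis
    hs=[]
    for v in (70,80,90,100):
        r=g[v]; f=[x for x in range(300,345) if (r[x]-150)*(r[x+1]-150)<0]
        hs.append([(atz(d,(f[0]+.5,v),20,T)[:2]),(atz(d,(f[-1]+.5,v),20,T)[:2])])
    hs=np.array(hs)
    c=hs.mean(1); yaw=np.degrees(np.arctan2(*(m[1:3].mean(0)-0*c[0] )[::-1])) if 0 else None
    th=float(sys.argv[3]) if len(sys.argv)>3 else 5.7
    n=np.array([-np.sin(np.radians(th)),np.cos(np.radians(th))]); y=m@n
    print("hc",c.round(1).tolist(),"y",(y-c.mean(0)@n).round(2),"gap",round(y[2]-y[1],2),"ctr gap",round((y[2]+y[3]-y[0]-y[1])/2-14.5,2))
edges(sys.argv[1],eval(sys.argv[2]))
E
python3 gap.py 4 "[170,175,180]"; python3 gap.py 26 "[170,175,180]"
```

```text
hc [[536.6, 199.1], [545.3, 200.0], [554.1, 201.4], [563.1, 202.3]] y [-33.71 -19.26  19.2   33.55] gap 38.46 ctr gap 38.36
hc [[534.8, 199.4], [543.4, 200.7], [552.3, 201.4], [561.3, 202.2]] y [-35.27 -20.88  19.03  33.3 ] gap 39.91 ctr gap 39.74
```

Run:
```python
from h import *
b=lambda u,v:(240+u/3.5-.36,60+v/3.5-.36)
for k,w,n,tF,tM in((4,(257,255),(286,178),(372,483),(197,483)),(26,(252,264),(279,186),(369,490),(190,490))):
    d=dict(np.load(f'pics/w{k}.npz')); T=np.load(f'pics/w{k}t.npy')
    P=lambda p,z=20:atz(d,b(*p),z,T)[:2].round(1)
    print(k,"worm",P(w,22),"neck",P(n),"tips",P(tF),P(tM))
print(tool()[:3,3])
```

```text
4 worm [594.3 197.1] neck [572.7 203.1] tips [657.8 238. ] [663.2 185.2]
26 worm [594.9 197.3] neck [573.1 203.1] tips [658.4 238. ] [663.3 183.8]
[652.14785904 211.84074949 161.04013884]
```

```bash
python3 -m jog '{"linear":[[-16,-4,-31],[-16,-4,-31],[-16,-4,-31],[-14,-3,-28],[0,0,0]],"angular":[[0,0,0],[0,0,0.004],[0,0,0.005],[0,0,0.005],[0,0,0]]}' 0;python3 -m jog '{"linear":[[0,0,0],[0,0,0]],"angular":[[0,0,0],[0,0,0]]}'
```

```text
clock: 33.6
ee_pos: [584.2, 195.8, 36.6]
eef_rot: [-179.3, 0.1, 96.0]
contact_force: [-1.4, 0.2, -0.2]
opening: -0.3
clock: 33.8
ee_pos: [594.3, 197.5, 43.9]
eef_rot: [179.7, -0.0, 95.9]
contact_force: [0.3, 0.1, 0.6]
opening: 0.2
```

```bash
python3 -m jog '{"linear":[[-3,-0.5,-7],[-2,-0.3,-7],[0,0,-2],[0,0,0],[0,0,0]],"angular":[[0,0,0],[0,0,0],[0,0,0],[0,0,0],[0,0,0]]}'
```

```text
clock: 34.3
ee_pos: [587.6, 196.3, 25.9]
eef_rot: [179.9, 0.0, 95.9]
contact_force: [-1.1, 0.6, 0.2]
opening: -0.4
```

```bash
python3 -m jog '{"linear":[[0,0,-2],[0,0,-0.8],[0,0,0]],"angular":[[0,0,0],[0,0,0],[0,0,0]]}'; python3 -m jog '{"linear":[[2.5,0.25,-0.2],[2.5,0.25,0],[0,0,0]],"angular":[[0,0,0],[0,0,0],[0,0,0]]}'
```

```text
clock: 34.6
ee_pos: [588.0, 196.4, 23.8]
eef_rot: [179.8, 0.0, 95.9]
contact_force: [0.2, 0.6, 2.8]
opening: 0.1
clock: 34.9
ee_pos: [592.5, 196.8, 23.7]
eef_rot: [179.9, 0.0, 95.9]
contact_force: [-1.8, -1.0, 6.9]
opening: 0.2
```

```bash
python3 -m jog '{"linear":[[2,0.2,-0.1],[2,0.2,0],[2,0.2,0],[1,0.1,0],[0,0,0]],"angular":[[0,0,0],[0,0,0],[0,0,0],[0,0,0],[0,0,0]]}';python3 -m jog '{"linear":[[0,0,10],[20,4,40],[20,4,45],[20,6,45],[0,0,0]],"angular":[[0,0,0],[0,0,0],[0,0,0],[0,0,0],[0,0,0]]}';python3 -m jog '{"linear":[[0,0,0],[0,0,0]],"angular":[[0,0,0],[0,0,0]]}'
python3 - <<'E'
from h import *
o=env.observe(); np.save('pics/w27t.npy',tool(o)); d=snap("wrist","w27")
c=d["frame"][60:230,240:400]; cv2.imwrite('pics/w27c.png',cv2.resize(c,None,fx=3.5,fy=3.5,interpolation=cv2.INTER_CUBIC))
E
python3 gap.py 27 "[170,175,180]"
```

```text
clock: 35.4
ee_pos: [599.4, 197.5, 23.7]
eef_rot: [179.9, 0.0, 95.9]
contact_force: [-2.1, -0.3, 8.5]
opening: -0.2
clock: 35.9
ee_pos: [666.2, 212.8, 171.8]
eef_rot: [179.0, -0.1, 95.9]
contact_force: [1.3, -0.1, -0.4]
opening: 0.0
clock: 36.1
ee_pos: [658.3, 211.2, 161.4]
eef_rot: [-180.0, 0.0, 95.9]
contact_force: [-0.3, 0.7, 0.1]
opening: -0.0
hc [[540.6, 200.1], [549.3, 201.0], [558.1, 201.9], [567.1, 202.4]] y [-33.21 -19.    18.74  33.52] gap 37.74 ctr gap 37.73
```

View pics/w27c.png

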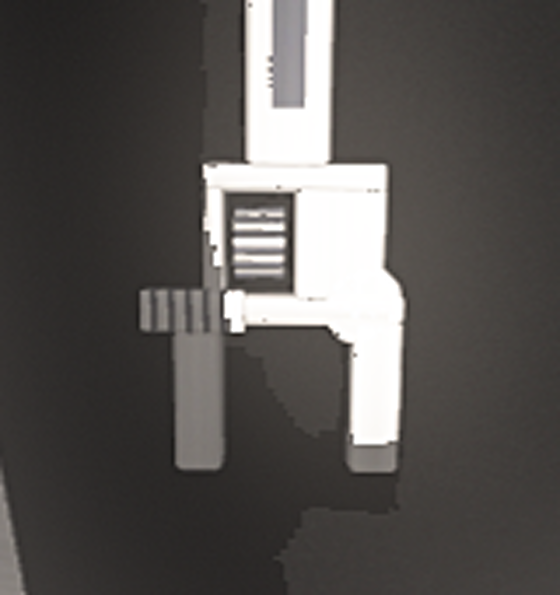

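```bash
python3 -m jog '{"linear":[[-40,-4,-10],[-42,-4,-20],[-40,-4,-25],[-3,0,-25],[0,0,-20]],"angular":[[0,0,0],[0,0,-0.002],[0,0,-0.002],[0,0,-0.002],[0,0,0]]}' 1;python3 -m jog '{"linear":[[0,0,-10],[0,0,0],[0,0,0]],"angular":[[0,0,0],[0,0,0],[0,0,0]]}'
```

```text
clock: 36.65
ee_pos: [529.5, 198.8, 59.9]
eef_rot: [-179.8, 0.0, 95.6]
contact_force: [1.3, 0.5, 0.9]
opening: 72.7
clock: 36.95
ee_pos: [534.6, 199.5, 52.8]
eef_rot: [179.9, 0.0, 95.6]
contact_force: [0.4, 0.1, 0.5]
opening: 86.0
```

```bash
python3 -m jog '{"linear":[[-1,0,-15],[0,0,-15],[0,0,-11],[0,0,-6],[0,0,0]],"angular":[[0,0,0],[0,0,0],[0,0,0],[0,0,0],[0,0,0]]}';python3 -m jog '{"linear":[[0,0,0],[0,0,0],[0,0,0],[0,0,0]],"angular":[[0,0,0],[0,0,0],[0,0,0],[0,0,0]]}' 0
```

```text
clock: 37.45
ee_pos: [533.2, 199.4, 5.4]
eef_rot: [179.9, 0.0, 95.6]
contact_force: [0.1, -1.0, 0.6]
opening: 85.6
clock: 37.85
ee_pos: [533.8, 199.6, 6.3]
eef_rot: [179.8, 0.0, 95.6]
contact_force: [-0.2, -0.9, -0.4]
opening: 28.4
```

```bash
python3 -m jog '{"linear":[[0,0,0],[0,0,0],[0,0,20],[0,0,45],[0,0,50]],"angular":[[0,0,0],[0,0,0],[0,0,0],[0,0,0],[0,0,0]]}'
python3 - <<'E'
from tgt import *
go(15,45)
E
```

```text
clock: 38.35
ee_pos: [530.9, 198.9, 119.3]
eef_rot: [-179.7, 0.0, 95.6]
contact_force: [1.3, 1.4, -2.9]
opening: 22.3
target [ 454.9 -324.6  112. ] rpy [150.9   7.4 118.5]
dlin [ -76.  -523.5   -7.3] drot [ 0.03  -0.531  0.423] 0.68 axis [-0.482 -0.133  0.866]
```

```bash
python3 -m jog '{"linear":[[-6,0,50],[-6,-20,45],[-6,-40,40],[-7,-44,35],[-7,-45,20]],"angular":[[0.003,-0.048,0.0385],[0.003,-0.048,0.0385],[0.003,-0.048,0.0385],[0.003,-0.048,0.0385],[0.003,-0.048,0.0385]]}' >/dev/null; python3 -m jog '{"linear":[[-7,-47,0],[-7,-47,0],[-7,-47,0],[-7,-47,0],[-7,-47,0]],"angular":[[0.003,-0.048,0.0385],[0.003,-0.048,0.0385],[0.003,-0.048,0.0385],[0.003,-0.048,0.0385],[0.003,-0.048,0.0385]]}'; python3 -m jog '{"linear":[[-7,-47,-10],[-3,-47,-20],[0,-30,-30],[0,0,-20]],"angular":[[0.0,-0.04,0.0385],[0,0,0],[0,0,0],[0,0,0]]}'
python3 - <<'E'
from tgt import *
go(15,45); print(env.observe()["joint_pos"].round(0))
E
```

```text
clock: 39.35
ee_pos: [466.4, -175.5, 300.8]
eef_rot: [153.1, 6.1, 116.7]
contact_force: [1.3, -0.7, -3.8]
opening: 22.1
clock: 39.75
ee_pos: [456.6, -301.5, 218.6]
eef_rot: [151.2, 7.0, 118.3]
contact_force: [-0.4, 1.7, -3.1]
opening: 22.7
target [ 454.9 -324.6  112. ] rpy [150.9   7.4 118.5]
dlin [  -1.8  -23.1 -106.7] drot [-0.004 -0.009  0.003] 0.011 axis [-0.482 -0.133  0.866]
[-57.   5. -22.  54.  28. -85.]
```

```bash
python3 -m jog '{"linear":[[0,-12,-25],[0,-8,-25],[0,0,-20],[0,0,-10],[0,0,0]],"angular":[[-0.004,-0.009,0.003],[0,0,0],[0,0,0],[0,0,0],[0,0,0]]}'; python3 -m jog '{"linear":[[0,0,0]],"angular":[[0,0,0]]}'
python3 - <<'E'
from tgt import *
go(15,45);
E
```

```text
clock: 40.25
ee_pos: [456.9, -315.8, 139.7]
eef_rot: [150.8, 7.3, 118.7]
contact_force: [-0.8, 0.2, -4.3]
opening: 22.6
clock: 40.35
ee_pos: [458.2, -317.3, 142.3]
eef_rot: [150.7, 7.6, 118.8]
contact_force: [-0.5, -0.6, -3.4]
opening: 22.4
target [ 454.9 -324.6  112. ] rpy [150.9   7.4 118.5]
dlin [ -3.3  -7.3 -30.3] drot [ 0.001  0.003 -0.005] 0.006 axis [-0.482 -0.133  0.866]
```

```bash
python3 -m jog '{"linear":[[-1.6,-4,-15],[-1.6,-3.3,-15],[3,0.8,-5.6],[3,0.8,-5.6],[0,0,0]],"angular":[[0.001,0.003,-0.005],[0,0,0],[0,0,0],[0,0,0],[0,0,0]]}'; python3 -m jog '{"linear":[[0,0,0],[0,0,0]],"angular":[[0,0,0],[0,0,0]]}'
python3 - <<'E'
from tgt import *
go(15,30); go(15,1); snap("top","t28"); overlay('top','t28',(375,145,465,235),6.6,tool(),phi=15)
E
python3 hexfit.py t28
```

```text
clock: 40.85
ee_pos: [461.5, -322.8, 101.0]
eef_rot: [150.9, 7.5, 118.5]
contact_force: [-0.6, 0.2, -2.9]
opening: 22.4
clock: 41.05
ee_pos: [461.3, -323.3, 101.5]
eef_rot: [150.9, 7.5, 118.5]
contact_force: [0.5, 0.2, -3.4]
opening: 22.5
target [ 462.1 -322.6   99. ] rpy [150.9   7.4 118.5]
dlin [ 0.8  0.8 -2.5] drot [ 0.001  0.001 -0.   ] 0.001 axis [-0.482 -0.133  0.866]
target [ 476.1 -318.7   73.9] rpy [150.9   7.4 118.5]
dlin [ 14.8   4.6 -27.6] drot [ 0.001  0.001 -0.   ] 0.001 axis [-0.482 -0.133  0.866]
t28 [(89.5, 9, 2.0, -1.0), (88.6, 6, 2.0, -1.0), (86.4, 9, 1.0, -1.0), (86.0, 12, 2.0, -1.0), (85.8, 3, 2.0, -1.0)]
```

View pics/t28o.png

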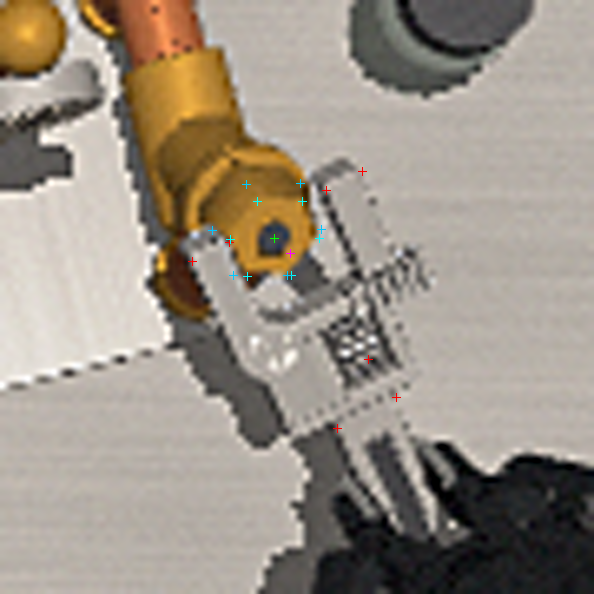

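```bash
python3 -m jog '{"linear":[[2.5,0.75,-4.6],[2.5,0.75,-4.6],[2.5,0.75,-4.6],[0,0,0]],"angular":[[0,0,0],[0,0,0],[0,0,0],[0,0,0]]}'; python3 -m jog '{"linear":[[2.5,0.75,-4.6],[2.4,0.75,-4.6],[1.8,0.6,-3.5],[0,0,0]],"angular":[[0,0,0],[0,0,0],[0,0,0],[0,0,0]]}'
python3 - <<'E'
from tgt import *
go(15,1); couple(); snap("top","t29"); overlay('top','t29',(375,145,465,235),6.6,tool(),phi=15)
E
python3 hexfit.py t29
```

```text
clock: 41.5
ee_pos: [468.3, -320.2, 86.0]
eef_rot: [150.9, 7.4, 118.5]
contact_force: [-0.3, -0.9, -4.8]
opening: 22.0
clock: 41.9
ee_pos: [475.1, -318.4, 73.6]
eef_rot: [150.9, 7.4, 118.5]
contact_force: [-0.1, 0.3, -3.8]
opening: 21.9
target [ 476.1 -318.7   73.9] rpy [150.9   7.4 118.5]
dlin [ 1.  -0.3  0.3] drot [-0.001 -0.001 -0.   ] 0.001 axis [-0.482 -0.133  0.866]
F in wrench [0.04 0.3  0.  ] Maxis -0.038 couple -0.071
t29 [(123.2, 9, 2.0, 1.0), (122.8, 12, 2.0, 1.0), (120.6, 6, 2.0, 1.0), (119.2, 15, 2.0, 1.0), (115.9, 3, 2.0, 1.0)]
```

View pics/t29o.png

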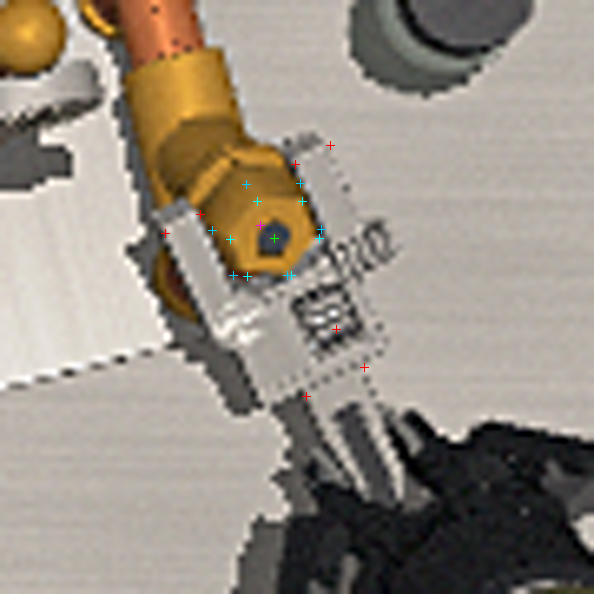

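```bash
python3 -m jog '{"linear":[[-2.3,5,-0.7],[-2.4,5.2,-0.5],[-2.1,5.3,-0.4],[-1.9,5.4,-0.2],[0,0,0]],"angular":[[0.0252,0.007,-0.0453],[0.0252,0.007,-0.0453],[0.0252,0.007,-0.0453],[0.0252,0.007,-0.0453],[0,0,0]]}'
python3 - <<'E'
from tgt import *
go(3,0.5); couple(); snap("top","t30")
E
python3 -m jog '{"linear":[[-1.6,5.5,-0.1],[-1.4,5.5,0.1],[0,0,0]],"angular":[[0.0252,0.007,-0.0453],[0.0252,0.007,-0.0453],[0,0,0]]}'
python3 - <<'E'
from tgt import *
go(-3,0.5); couple(); snap("top","t31")
E
python3 hexfit.py t30 t31
```

```text
clock: 42.45
ee_pos: [466.3, -297.8, 72.7]
eef_rot: [150.1, 1.5, 108.0]
contact_force: [1.4, -0.3, -4.0]
opening: 22.1
target [ 467.4 -297.8   71.6] rpy [150.    1.5 108. ]
dlin [ 1.1 -0.  -1.1] drot [ 0.001 -0.     0.   ] 0.001 axis [-0.482 -0.133  0.866]
F in wrench [ 1.03 -0.7  -0.79] Maxis -0.053 couple 0.024
clock: 42.8
ee_pos: [463.5, -286.9, 72.7]
eef_rot: [150.1, -1.4, 102.9]
contact_force: [0.4, -0.6, -4.1]
opening: 22.3
target [ 464.4 -286.8   71.6] rpy [150.   -1.5 102.8]
dlin [ 0.8  0.1 -1.1] drot [ 0.001 -0.    -0.001] 0.002 axis [-0.482 -0.133  0.866]
F in wrench [ 0.06 -0.69 -0.35] Maxis -0.009 couple 0.066
t30 [(114.4, 12, 2.0, 1.0), (114.3, 9, 2.0, 1.0), (112.5, 6, 2.0, 1.0), (112.1, 15, 2.0, 1.0), (109.1, 3, 2.0, 1.0)]
t31 [(123.1, 3, 2.0, 1.0), (123.0, 6, 2.0, 1.0), (120.1, 0, 2.0, 1.0), (119.8, 9, 2.0, 1.0), (116.7, 3, 1.0, 1.0)]
```

```bash
sed -i 's/range(0,60,3)/np.arange(-15,25,1.)/; s/np.arange(-2,2.1,1)/np.arange(0,3.1,1)/; s/np.arange(-2,2.1,1)/np.arange(0,2.1,1)/' hexfit.py
python3 -m jog '{"linear":[[-1.1,5.6,0.0],[0,0,0]],"angular":[[0.0252,0.007,-0.0453],[0,0,0]]}'
python3 - <<'E'
from tgt import *
go(-6,0.5); couple(); snap("top","t32")
E
python3 -m jog '{"linear":[[-0.5,2.8,0.1],[0,0,0]],"angular":[[0.0126,0.0035,-0.0227],[0,0,0]]}'
python3 - <<'E'
from tgt import *
go(-7.5,0.5); couple(); snap("top","t33")
E
python3 hexfit.py t31 t32 t33 t13 t14
```

```text
clock: 43.05
ee_pos: [462.5, -281.4, 72.7]
eef_rot: [150.1, -2.9, 100.3]
contact_force: [0.6, -0.2, -3.1]
opening: 22.5
target [ 463.2 -281.2   71.9] rpy [150.1  -3.  100.2]
dlin [ 0.7  0.2 -0.8] drot [ 0.001 -0.    -0.002] 0.002 axis [-0.482 -0.133  0.866]
F in wrench [ 0.81 -0.27  0.37] Maxis 0.069 couple 0.099
clock: 43.3
ee_pos: [462.0, -278.5, 72.7]
eef_rot: [150.2, -3.7, 98.9]
contact_force: [-0.8, 0.8, -2.3]
opening: 22.1
target [ 462.7 -278.4   72. ] rpy [150.2  -3.7  98.9]
dlin [ 0.8  0.1 -0.7] drot [ 0.001 -0.    -0.001] 0.001 axis [-0.482 -0.133  0.866]
F in wrench [0.19 0.97 1.6 ] Maxis 0.139 couple 0.034
t31 [(123.4, np.float64(4.0), 2.0, 1.0), (123.4, np.float64(5.0), 2.0, 1.0), (123.1, np.float64(3.0), 2.0, 1.0), (123.0, np.float64(6.0), 2.0, 1.0), (122.4, np.float64(2.0), 2.0, 1.0)]
t32 [(129.1, np.float64(2.0), 2.0, 1.0), (129.0, np.float64(3.0), 2.0, 1.0), (128.9, np.float64(1.0), 2.0, 1.0), (128.6, np.float64(4.0), 2.0, 1.0), (128.3, np.float64(0.0), 2.0, 1.0)]
t33 [(130.0, np.float64(0.0), 1.0, 1.0), (129.9, np.float64(-1.0), 1.0, 1.0), (129.8, np.float64(1.0), 1.0, 1.0), (129.4, np.float64(-2.0), 1.0, 1.0), (129.3, np.float64(2.0), 1.0, 1.0)]
t13 [(121.6, np.float64(-2.0), 1.0, 1.0), (121.5, np.float64(-3.0), 1.0, 1.0), (121.3, np.float64(-1.0), 1.0, 1.0), (120.8, np.float64(-4.0), 1.0, 1.0), (120.8, np.float64(-3.0), 2.0, 1.0)]
t14 [(111.6, np.float64(-3.0), 1.0, 1.0), (111.5, np.float64(-2.0), 1.0, 1.0), (111.3, np.float64(-4.0), 2.0, 1.0), (111.3, np.float64(-4.0), 1.0, 1.0), (111.2, np.float64(-3.0), 2.0, 1.0)]
```

```bash
python3 -m jog '{"linear":[[-0.4,2.8,0.2],[0,0,0]],"angular":[[0.0126,0.0035,-0.0227],[0,0,0]]}'
python3 - <<'E'
from tgt import *
couple(); snap("top","t34")
E
python3 -m jog '{"linear":[[-0.4,2.8,0.2],[0,0,0]],"angular":[[0.0126,0.0035,-0.0227],[0,0,0]]}'
python3 - <<'E'
from tgt import *
couple(); snap("top","t35")
E
python3 hexfit.py t34 t35
```

```text
clock: 43.55
ee_pos: [461.4, -275.6, 72.8]
eef_rot: [150.3, -4.5, 97.6]
contact_force: [-0.3, 0.3, -3.8]
opening: 22.6
F in wrench [-0.26  0.3   0.11] Maxis 0.107 couple 0.074
clock: 43.8
ee_pos: [460.9, -272.8, 73.0]
eef_rot: [150.5, -5.2, 96.2]
contact_force: [-1.0, -0.2, -2.6]
opening: 22.5
F in wrench [-0.29  0.    1.58] Maxis 0.13 couple 0.13
t34 [(125.1, np.float64(-2.0), 1.0, 1.0), (125.0, np.float64(-1.0), 1.0, 1.0), (124.9, np.float64(-3.0), 2.0, 1.0), (124.9, np.float64(-2.0), 2.0, 1.0), (124.8, np.float64(-1.0), 2.0, 1.0)]
t35 [(125.2, np.float64(-2.0), 1.0, 1.0), (125.1, np.float64(-1.0), 1.0, 1.0), (124.9, np.float64(-3.0), 1.0, 1.0), (124.9, np.float64(-3.0), 2.0, 1.0), (124.9, np.float64(-2.0), 2.0, 1.0)]
```

```bash
python3 -m jog '{"linear":[[-0.4,2.8,0.2],[0,0,0]],"angular":[[0.0126,0.0035,-0.0227],[0,0,0]]}'
python3 - <<'E'
from tgt import *
couple(); snap("top","t36")
E
python3 -m jog '{"linear":[[-0.3,2.8,0.2],[0,0,0]],"angular":[[0.0126,0.0035,-0.0227],[0,0,0]]}'
python3 - <<'E'
from tgt import *
couple(); snap("top","t37");go(-13.5,0)
E
python3 hexfit.py t36 t37
```

```text
clock: 44.05
ee_pos: [460.5, -269.8, 73.1]
eef_rot: [150.6, -6.0, 94.9]
contact_force: [-0.9, -0.4, -4.3]
opening: 22.2
F in wrench [-1.01 -0.32  0.08] Maxis 0.157 couple 0.192
clock: 44.3
ee_pos: [460.2, -266.8, 73.3]
eef_rot: [150.7, -6.7, 93.6]
contact_force: [-0.3, 0.1, -3.0]
opening: 22.2
F in wrench [0.13 0.24 0.8 ] Maxis 0.115 couple 0.09
target [ 461.7 -267.    72.6] rpy [150.7  -6.7  93.7]
dlin [ 1.5 -0.1 -0.7] drot [-0.    -0.001 -0.   ] 0.001 axis [-0.482 -0.133  0.866]
t36 [(123.5, np.float64(-2.0), 1.0, 1.0), (123.4, np.float64(-1.0), 1.0, 1.0), (123.3, np.float64(-3.0), 1.0, 1.0), (123.2, np.float64(-3.0), 2.0, 1.0), (123.1, np.float64(-2.0), 2.0, 1.0)]
t37 [(123.6, np.float64(-3.0), 2.0, 1.0), (123.5, np.float64(-4.0), 2.0, 1.0), (123.3, np.float64(-2.0), 2.0, 1.0), (123.2, np.float64(-5.0), 2.0, 1.0), (123.0, np.float64(-1.0), 2.0, 1.0)]
```

```bash
python3 -m jog '{"linear":[[0.4,-2.8,-0.2],[0.4,-2.8,-0.2],[0.4,-2.8,-0.2],[0.4,-2.8,-0.2],[0,0,0]],"angular":[[-0.0126,-0.0035,0.0227],[-0.0126,-0.0035,0.0227],[-0.0126,-0.0035,0.0227],[-0.0126,-0.0035,0.0227],[0,0,0]]}'
python3 - <<'E'
from tgt import *
couple(); snap("top","t38")
E
python3 hexfit.py t38
```

```text
clock: 44.85
ee_pos: [461.9, -278.8, 72.4]
eef_rot: [150.3, -3.7, 99.0]
contact_force: [1.2, 2.3, -4.1]
opening: 22.5
F in wrench [ 1.16  2.08 -1.17] Maxis 0.102 couple -0.124
t38 [(131.1, np.float64(-2.0), 1.0, 1.0), (130.9, np.float64(-1.0), 1.0, 1.0), (130.8, np.float64(-3.0), 1.0, 1.0), (130.5, np.float64(0.0), 1.0, 1.0), (130.2, np.float64(-4.0), 1.0, 1.0)]
```

```bash
python3 -m jog '{"linear":[[-1.9,-0.5,3.5],[-2.9,-0.8,5.2],[-2.9,-0.8,5.2],[0,0,0]],"angular":[[0,0,0],[0,0,0],[0,0,0],[0,0,0]]}'
python3 - <<'E'
from tgt import *
couple(); snap("top","t39"); overlay('top','t39',(375,145,465,235),6.6,tool(),phi=-2)
E
python3 hexfit.py t39
```

```text
clock: 45.3
ee_pos: [454.3, -281.4, 87.7]
eef_rot: [150.2, -3.6, 98.9]
contact_force: [0.2, -1.4, -3.8]
opening: 22.3
F in wrench [ 0.04 -1.44  0.06] Maxis 0.083 couple 0.24
t39 [(103.6, np.float64(-4.0), 1.0, 1.0), (103.3, np.float64(-5.0), 1.0, 1.0), (103.2, np.float64(-3.0), 1.0, 1.0), (102.6, np.float64(-6.0), 1.0, 1.0), (102.4, np.float64(-2.0), 1.0, 1.0)]
```

View pics/t39o.png

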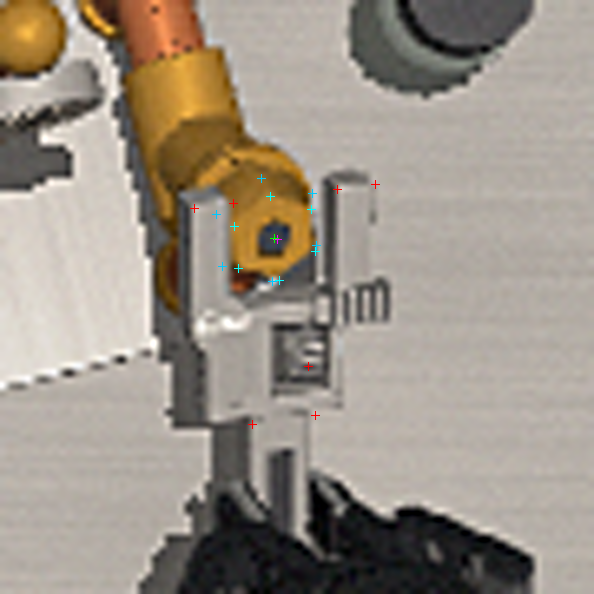

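```bash
python3 -m jog '{"linear":[[-4.8,-1.3,8.7],[-4.8,-1.3,8.7],[-4.8,-1.3,8.7],[-15,0,20],[-15,0,25]],"angular":[[0,0,0],[0,0,0],[0,0,0],[0,0,0],[0,0,0]]}';python3 -m jog '{"linear":[[-10,0,35],[0,0,40],[0,0,45],[0,0,20]],"angular":[[0,0,0],[0,0,0],[0,0,0],[0,0,0]]}'
python3 - <<'E'
from tgt import *
couple(); snap("top","t40"); overlay('top','t40',(355,145,465,235),6.6,tool(),phi=-2.5)
T=tool(); Rt=R.from_euler('xyz',[180,0,95.5],degrees=True)
rv=(Rt*R.from_matrix(T[:3,:3]).inv()).as_rotvec(); print(rv.round(3),np.linalg.norm(rv),(np.array([533,199,6])-T[:3,3]).round(1))
E
python3 hexfit.py t40
```

```text
clock: 45.85
ee_pos: [408.8, -283.9, 158.1]
eef_rot: [150.3, -3.8, 98.9]
contact_force: [0.1, -1.0, -3.6]
opening: 22.6
clock: 46.25
ee_pos: [400.3, -285.9, 303.0]
eef_rot: [150.1, -3.3, 98.9]
contact_force: [-0.4, -0.5, -3.7]
opening: 22.4
F in wrench [-0.39 -0.38  0.32] Maxis -0.065 couple -0.023
[-0.119  0.513 -0.044] 0.5282937795520192 [ 132.1  485.6 -298.9]
t40 [(88.6, np.float64(-3.0), 2.0, 2.0), (88.5, np.float64(-4.0), 2.0, 2.0), (88.3, np.float64(-2.0), 2.0, 2.0), (88.1, np.float64(-5.0), 2.0, 2.0), (87.8, np.float64(-1.0), 2.0, 2.0)]
```

View pics/t40o.png

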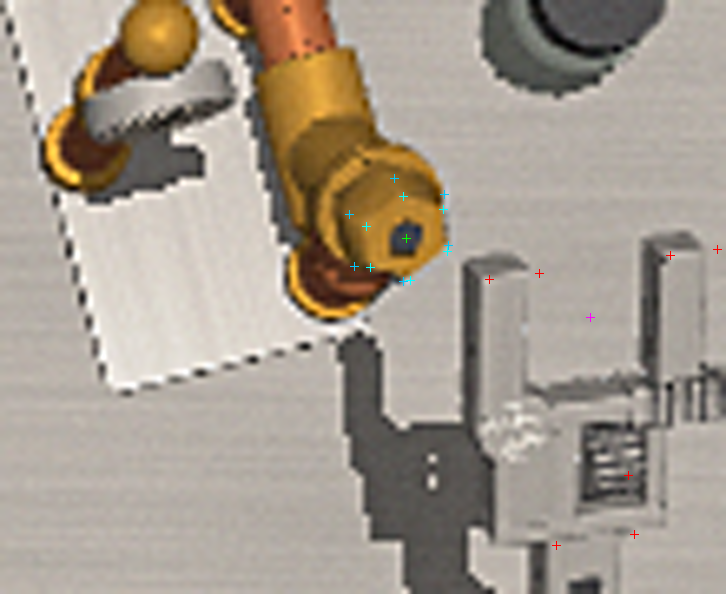

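```bash
python3 -m jog '{"linear":[[10,44,0],[10,44,0],[10,44,0],[10,44,0],[10,44,0]],"angular":[[-0.011,0.047,-0.004],[-0.011,0.047,-0.004],[-0.011,0.047,-0.004],[-0.011,0.047,-0.004],[-0.011,0.047,-0.004]]}' ; python3 -m jog '{"linear":[[14,44,0],[14,44,0],[14,44,0],[14,44,0],[14,44,-10]],"angular":[[-0.011,0.047,-0.004],[-0.011,0.047,-0.004],[-0.011,0.047,-0.004],[-0.011,0.047,-0.004],[-0.011,0.047,-0.004]]}'
python3 - <<'E'
from tgt import *
T=tool(); Rt=R.from_euler('xyz',[180,0,95.5],degrees=True)
rv=(Rt*R.from_matrix(T[:3,:3]).inv()).as_rotvec(); print(rv.round(3),np.linalg.norm(rv),(np.array([533,199,6])-T[:3,3]).round(1))
E
```

```text
clock: 46.8
ee_pos: [449.1, -62.7, 297.5]
eef_rot: [164.1, -2.4, 96.9]
contact_force: [1.3, -0.8, -4.2]
opening: 22.3
clock: 47.3
ee_pos: [520.4, 157.8, 288.5]
eef_rot: [177.7, -0.8, 95.5]
contact_force: [1.4, -0.6, -3.0]
opening: 22.5
[-0.018  0.038  0.   ] 0.04229314341469554 [  12.6   41.2 -282.5]
```

```bash
python3 -m jog '{"linear":[[8,30,-30],[4,12,-35],[0,0,-35],[0,0,-35],[0,0,-35]],"angular":[[-0.018,0.038,0],[0,0,0],[0,0,0],[0,0,0],[0,0,0]]}' ; python3 -m jog '{"linear":[[0,0,-35],[0,0,-20],[0,0,0],[0,0,0]],"angular":[[0,0,0],[0,0,0],[0,0,0],[0,0,0]]}'
```

```text
clock: 47.8
ee_pos: [531.1, 197.8, 115.4]
eef_rot: [-179.9, -0.0, 95.5]
contact_force: [-0.2, 0.4, -3.1]
opening: 22.4
clock: 48.2
ee_pos: [531.5, 197.4, 62.5]
eef_rot: [-179.9, 0.0, 95.5]
contact_force: [0.6, -0.4, -2.4]
opening: 22.6
```

```bash
python3 -m jog '{"linear":[[0,0,-20],[0,0,-20],[0,0,-8],[0,0,-2],[0,0,0]],"angular":[[0,0,0],[0,0,0],[0,0,0],[0,0,0],[0,0,0]]}' ; python3 -m jog '{"linear":[[0,0,0],[0,0,-2],[0,0,-2],[0,0,0]],"angular":[[0,0,0],[0,0,0],[0,0,0],[0,0,0]]}'
```

```text
clock: 48.7
ee_pos: [532.6, 197.7, 13.6]
eef_rot: [180.0, 0.0, 95.5]
contact_force: [0.6, -0.3, -3.6]
opening: 22.3
clock: 49.1
ee_pos: [531.7, 197.5, 8.5]
eef_rot: [-180.0, 0.0, 95.5]
contact_force: [0.3, -0.5, -4.3]
opening: 22.5
```

```bash
python3 -m jog '{"linear":[[0,0,-1.5],[0,0,-1],[0,0,0]],"angular":[[0,0,0],[0,0,0],[0,0,0]]}' ; python3 -m jog '{"linear":[[0,0,0],[0,0,0],[0,0,0],[0,0,0]],"angular":[[0,0,0],[0,0,0],[0,0,0],[0,0,0]]}' 1; python3 -m jog '{"linear":[[0,0,20],[0,0,35],[0,0,40],[-40,0,40],[-40,0,40]],"angular":[[0,0,0],[0,0,0],[0,0,0],[0,0,0],[0,0,0]]}'; python3 -m jog '{"linear":[[-40,0,20],[-40,0,0],[0,0,0],[0,0,0]],"angular":[[0,0,0],[0,0,0],[0,0,0],[0,0,0]]}';python3 - <<'E'
from h import *
snap("top","t41"); snap("scene","s41")
E
python3 hexfit.py t41
```

```text
clock: 49.4
ee_pos: [531.9, 197.6, 6.5]
eef_rot: [-180.0, 0.0, 95.5]
contact_force: [-1.3, -0.8, 2.7]
opening: 22.1
clock: 49.8
ee_pos: [532.1, 197.6, 6.2]
eef_rot: [-180.0, 0.0, 95.5]
contact_force: [0.7, -0.3, -0.1]
opening: 78.8
clock: 50.3
ee_pos: [461.0, 197.4, 173.1]
eef_rot: [180.0, 0.0, 95.4]
contact_force: [0.2, 0.1, -0.1]
opening: 85.4
clock: 50.7
ee_pos: [380.9, 197.7, 192.3]
eef_rot: [179.9, 0.0, 95.5]
contact_force: [1.5, 0.0, -0.2]
opening: 85.4
t41 [(83.9, np.float64(-4.0), 2.0, 2.0), (83.9, np.float64(-3.0), 2.0, 2.0), (83.7, np.float64(-5.0), 2.0, 2.0), (83.5, np.float64(-2.0), 2.0, 2.0), (83.0, np.float64(-6.0), 2.0, 2.0)]
```

View pics/t41.png

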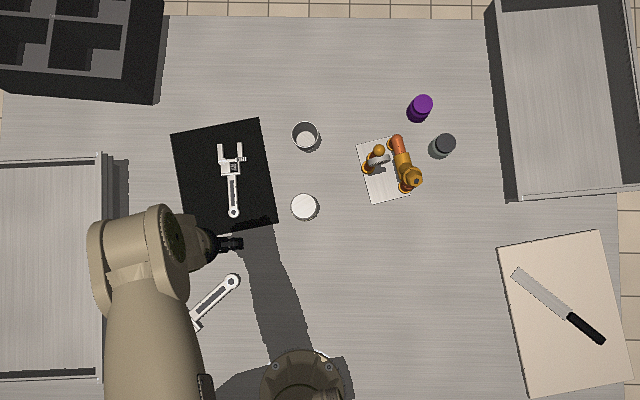

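View pics/s41.png

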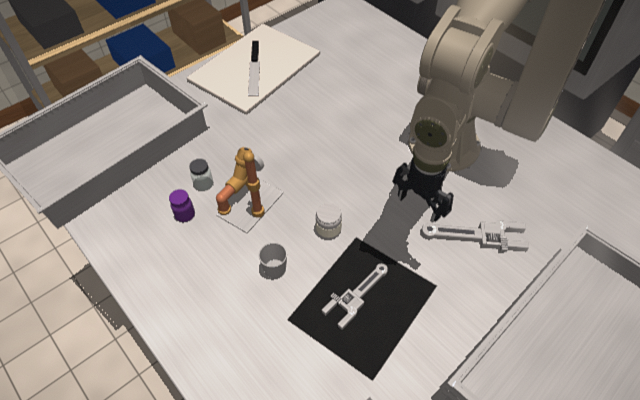

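The wrench lies on the mat at about (231,180), and the jar, cup and tin haven't moved. The cap sits at about -3°, the same as at its stop, and the robot touches nothing. Handing in.

```bash
python3 -c "
from bench import env
print(env.close_job()); print(env.observe()['clock'])"
```

```text
the job is handed in; nothing more can be done
None
the job is handed in; nothing more can be done
```

I handed the job in at about 51 s. By my last camera checks, the cap is tight and the wrench lies flat on the mat. The hand-in gave no verdict.

**What I did:**
- **Setting the jaws:** I rolled the worm from a gap of about 44 mm to about 38.5 mm.
- **First pass:** I seated the wrench on the cap and turned it clockwise about 44°, to its stop. I then turned too far: the jaws slipped onto the corners, and backing off loosened the cap again by about 20°. When I tried to lift the wrench, it was still clamped on the cap and tilted in the grip.
- **Recovery:** I turned the wrench on until it came free and laid it on the mat. There I measured the gap at about 39.9 mm and closed it to about 37.8 mm.
- **Second pass:** I turned the cap in small steps until it no longer moved, backed off within the play, lifted the wrench clear and laid it flat.

**Last checks:**
- **Cap angle:** it stopped at about -2° to -3° in both passes. The last pictures put it at -3° to -4°, and a reading is good to about 2°. I never read the cap joint itself; that it is on its stop rests on both passes ending at the same angle.
- **Torque:** readings at the stop were noisy, about 0.1 to 0.2 N m, so they did not confirm it on their own.
- **Scene:** in the last pictures the wrench lies on the mat and the jar, cup and tin stand where they were. The gripper is open and touches nothing.

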